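Unlock the gauge box with its double-bit key

TASK

Unlock the grey steel gauge box on the bench: take the key with the flat oval bow out of the wooden key stand, push it fully home in the lock in front of the lid, turn it clockwise as far as its stop, so that the lid springs up, turn it back home, draw it out and stand it back upright in its own hole in the stand. The lock is slack and its stop is not always at the same angle: feel for it and never force the key. Keep the hand off the box and leave everything else where it is.

Things in the scene. Friction and masses are not known exactly. Their poses are not given: they have to be found in the camera images.
- key_bow (a point): Centre of the bow (grip) of the double-bit key, a plain steel key standing upright in one of the two holes of the wooden stand (which one changes). The bow is a flat oval plate, 36 mm along the key's x, 9 mm thick along its y, 30 mm high; grip it by its flat faces, along y. z points up along the shank. The tip is 81 mm straight below.
- key_tip (a point): Tip of the same key: the middle of its lower end, with the same axes. The bit is two wings along +x and -x, 26 mm over both, 4 mm thick in y, 6 to 14 mm above the tip (their lowest 2 mm are 2 mm thick).
- bit_key: The same key as a whole, 96 mm high, about 0.11 kg; its origin is the tip. The shank is 12 mm thick, tapering in its last 6 mm to a blunt 6 mm point, with a round collar, 24 mm across, 36 to 41 mm above the tip.
- keyhole (a point): Centre of the keyhole's mouth, on top of the square steel lock plate, 76.5 mm above the bench. z is up, x points from lock to lid. The key goes straight down, wings along x (either way round). The hole is 14.5 mm wide for the shank, with a slot along x 28.5 x 6.5 mm for the wings, through a 6 mm plate. The tip comes to rest on a hard seat 22 mm below the mouth.
- plug (a joint): Angle of the brass lock plug that the key turns: 0 at home (a stop), growing clockwise from above; 0.07 rad of play to the key either way. About 0.04 N m at first, 0.1 N m once it draws the spring bolt. The slack before that differs in every start and cannot be seen: the hard stop, bolt fully drawn, comes between 0.8 and 1.35 rad. The bolt frees the lid only in the last 0.1 rad before it.
- lid (a joint): Opening angle of the lid, 125 x 220 mm, hinged along the back of the box: 0 shut and held by the bolt. When the bolt frees it, damped springs lift it in 1 to 2 s to its stay at 0.42 rad, its front edge then about 50 mm higher. It needs no help and stays up when the bolt springs out again.
- gauge_box: Grey sheet-steel box, 190 (x) x 220 (y) x 75 mm, fixed. Origin: centre of its underside; x points from the narrow deck with the lock (in front, toward the robot) to the hinge at the back. Keyhole at x = -62 mm, y = 0. With the tip on the seat the wings lie 2 mm below the lock plate, in the plug's jaws (5.5 mm apart), and can turn; turned, they are caught under the plate: the key comes out only at home.
- key_stand: The key stand: a light wooden block fixed to the bench, 150 (x) x 56 (y) x 46 mm high, with two holes 40 mm deep at x = -34 and +34 mm, each 16 mm across for the shank with a slot along x, 31 x 9 mm, for the wings. Origin at the centre of its underside. A key hangs upright on its collar, which rests on the block's top; its tip is then 10 mm above the bench, its wings along x.
- pocket_front (a point): Centre of the mouth of the stand's hole nearer the robot, 46 mm above the bench; axes as the stand's.
- pocket_back (a point): Centre of the mouth of the stand's other hole, 46 mm above the bench; axes as the stand's.
- square_key_bar (a point): Middle of the grip of the other key in the stand, which stays there: its grip is a round cross bar 10 mm thick and 60 mm long along the stand's x. 94 mm above the bench.
- scraper_tool: A scraper with a wooden handle, 54 x 188 x 24 mm, lying behind the stand; stays there. Origin at the centre of its underside.
- calliper: A vernier calliper, 66 x 229 x 12 mm, lying to the right of the box; stays there. Origin at the centre of its underside.
- cracked_core: A small cracked sand core, round, 48 mm across and 59 mm high, standing behind the stand; stays there. Origin at the centre of its underside.

How it is judged:
On the way, in this order (a step that is already met when the one before it is completed fails the run):
1. the key is fully home in the lock (z of key_tip in the frame of keyhole below -0.0205 m and horizontal distance between key_tip and keyhole below 0.004 m), for 0.1 s.
2. the key has drawn the bolt at its stop: the lid has sprung up, with the key turned in the lock (value of joint lid above 0.3 rad and value of joint plug above 0.6 rad and z of key_tip in the frame of keyhole below -0.017 m and horizontal distance between key_tip and keyhole below 0.004 m), for 0.1 s.
3. the key is back home, still in the lock (value of joint plug below 0.1 rad and z of key_tip in the frame of keyhole below -0.005 m and horizontal distance between key_tip and keyhole below 0.004 m), for 0.05 s.
4. the key has been drawn out (z of key_tip in the frame of keyhole above 0.01 m), for 0.1 s.
At the end, for the whole second after the job is handed in: the lid is up (above 0.3 rad), the lock plug is home (below 0.1 rad), and the key stands at rest in the hole of the stand that it came from (tip within 10 mm of where it started, tilted less than 0.15 rad) (value of joint lid above 0.3 rad and value of joint plug below 0.1 rad and distance of key_tip from where it was at the start of the episode below 0.01 m and angle between key_bow's own z axis and vertical below 0.15 rad and linear speed of bit_key below 0.02 m/s); the robot touches nothing.
It fails at once if the key is forced: the contact forces between key and box add up to over 45 N (bearing on the seat plus about 95 N for each N m of turning) (contact force between bit_key and gauge_box above 45 N).
It fails at once if the hand or arm presses on the box or its lid with over 8 N (contact force between any of the fingers, the arm and gauge_box above 8 N).
It fails at once if another thing is disturbed: the other key, the scraper, the calliper or the core is moved by over 20 mm (distance of any of square_key_bar, scraper_tool, calliper, cracked_core from where it was at the start of the episode above 0.02 m).
It also fails if it takes over 72 s, if anything falls off the work surface, if the arm or the gripper's body presses on something with over 40 N, if the wrist force passes 120 N, or if a joint passes its speed limit or range.

ROBOT

A 7-joint arm with a two-finger parallel gripper is mounted at the origin on a cart in front of the work surface, level with it; the furniture and walls round the work are solid. World frame = base frame: x ahead of the robot, y to its left, z up, the work surface at z = 0. Lengths are in m, angles in rad, forces in N, time in s.
With the tool pointing down it reaches from about 0.4 to 0.85 m from the base axis. Payload 10.4 kg.
Tool frame: the origin (TCP) lies midway between the tips of the shut fingers; the grasp point (between the pads) lies 19 mm behind it; y points along the fingers, x is the direction in which the jaws open and shut, and the axes are right-handed (so a half turn about y gives the same grasp; the last joint's range is limited). The gripper opens to 87 mm and grips with 3 to 60 N. Pads are 19 mm wide; open, the fingers measure 117 mm over their backs; the gripper's body (75 mm by 190 mm) begins 51 mm behind the grasp point.
Start: joints at [-1.308, 0.332, -0.065, 1.46, 0.022, 1.35, -0.088], TCP at [0.176, 0.6, 0.223] pointing down, gripper open.
Joint ranges: [-2.6, 2.6], [-0.5, 2.12], [-1.47, 1.34], [0.16, 2.42], [-1.27, 4.41], [0.06, 2.06], [-2.6, 2.6]. Speed limits (rad/s): [2.22, 2.22, 2.79, 2.79, 3.14, 3.14, 3.14].

INTERFACE

Orientations are given as a unit quaternion [x, y, z, w].
In Python, from bench import * gives the robot as it stands.
- The arm moves only by the tool jog_arm, never from a script. Its argument "commands" is a list of rows, each an object with "translation": the shift along the world's x, y, z in mm, a list of three; "twist": the turn about the world's z in rad. A call has 1 to 20 rows; each row shifts and turns the commanded pose from where the row before left it; what a row does not reach is not made up. A row lasts 1/10 s, in which the tool goes at most 50 mm and 8.59 degrees, less where a joint would pass 70% of its speed; a pose out of reach is approached as far as the arm can. A call is refused whole if a number of a shift passes 50 or a number of a turn 0.15, either way. A call with a gripper value outside its range is refused whole. "grip" is the closure, from 0 (fully open) to 1 (shut), set as the call begins (left out, the last holds). The fingers move at their own pace and stop on an object; "grip_force" is the grip in N (left out, the last holds). Time passes only in rows, so rows that do not move let the fingers close. It gives the time, the measured TCP pose, the force and the opening at its end, in the units of the state.
- read_state(): the state, without advancing time (a new reading comes with each control period).
- camera(name): name is "scene" or "top"; returns a dict with "img" (480x640x3 uint8, red, green, blue), "fx", "fy", "cx", "cy" (pixels), "cam_to_world" (4x4, takes a point from camera to world coordinates). Camera axes: x right, y down, z forward; pixel columns grow to the right and rows downward; lengths in m; the calibration is good to about 2 mm. A picture is of the moment at which its call begins. There is no depth.
- close_job(): hands the job in, once; it reports no verdict.
The state is a dict: "time": time; "joint_positions": joint angles; "joint_vel": joint speeds; "joint_torque": joint torques, N m; "ee_pos": TCP position; "eef_rot": TCP orientation; "ft_force": force on the tool from outside, world axes, zero at the start; "torque": the same for the moment, N m; "width": finger opening in m.
Only numpy, scipy, OpenCV 4.12 (cv2) and the standard library are available. Lean on these libraries where they do the work, as an engineer would, in place of code of your own. Each camera call takes 0.05 s, during which the arm holds its last target.

## Working session

There is one attempt and no reset: what is moved stays moved. The work goes in short steps, Python scripts to look and compute and a tool call to move; the robot and the scene stay as the last step left them, time stands still between calls to the robot, and variables do not carry over. Pictures are saved under pics/ and viewed, and the job is handed in when it is done.

Besides the shell and the picture viewer there is one more tool, called after ">>>" as name(argument=value, ...) on one line, values as JSON. jog_arm: Moves the arm, as the interface text tells. Its arguments: {"type":"object","properties":{"commands":{"type":"array"},"grip":{"type":"number"},"grip_force":{"type":"number"}},"required":["commands"]}

```bash
mkdir -p pics; ls; python3 - <<'E'
from bench import *
import cv2,numpy as np
s=read_state(); print(s)
for n in ("scene","top"):
    c=camera(n); cv2.imwrite(f"pics/{n}0.png",c["img"][:,:,::-1])
    print(n,c["fx"],c["fy"],c["cx"],c["cy"],np.round(c["cam_to_world"],4).tolist())
E
```

```text
pics
{'time': 0.0, 'joint_positions': array([-1.30757249,  0.33286835, -0.06470371,  1.46094038,  0.02162308,
        1.34985159, -0.08851844]), 'joint_vel': array([-2.20532070e-04,  6.92920276e-04, -1.33618782e-03, -1.58839923e-03,
        8.85092473e-05, -4.20617530e-04, -3.98249808e-04]), 'joint_torque': array([-1.46433022e-04, -6.23249245e+01,  2.45915941e-02, -3.89904821e+01,
       -6.13471982e-02,  3.94976512e-02,  1.12736277e-04]), 'ee_pos': array([0.17612285, 0.5992854 , 0.22175658]), 'eef_rot': array([ 0.56642672,  0.42332294, -0.42406266, -0.56579972]), 'ft_force': array([-0.30222484, -0.10785787,  0.30162488]), 'torque': array([-0.01853723, -0.02063261,  0.00483956]), 'width': 0.08697080120675466}
scene 452.13034996826684 452.13034996826684 315.2212696067433 232.89015894258307 [[-0.5289, -0.3711, 0.7633, -0.059], [-0.8487, 0.2342, -0.4742, 0.2841], [-0.0028, -0.8986, -0.4388, 0.4489], [0.0, 0.0, 0.0, 1.0]]
top 443.75210180238685 443.75210180238685 322.85818094307973 234.23897651072286 [[-0.0774, -0.9751, 0.2078, 0.388], [-0.997, 0.0768, -0.0109, -0.1161], [-0.0053, -0.208, -0.9781, 1.1121], [0.0, 0.0, 0.0, 1.0]]
```

View pics/scene0.png

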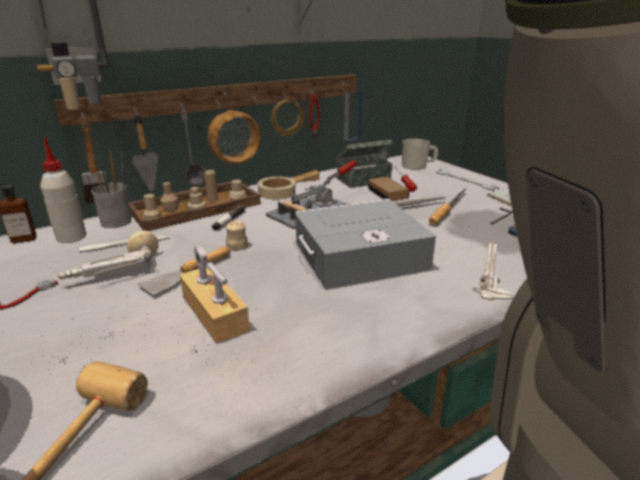

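View pics/top0.png

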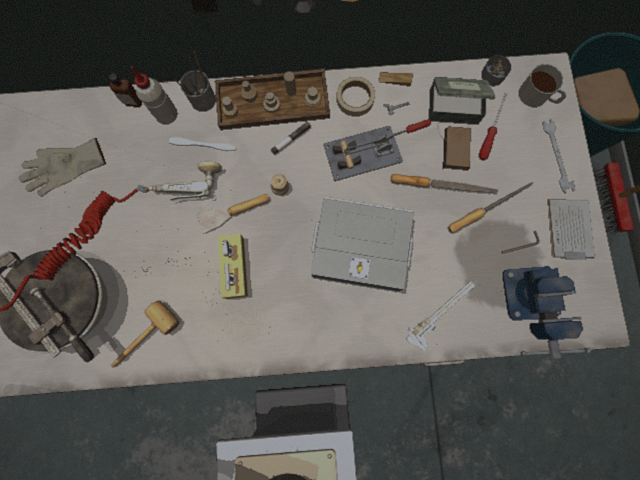

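```bash
python3 - <<'E'
import cv2,numpy as np
t=cv2.imread("pics/top0.png");s=cv2.imread("pics/scene0.png")
def crop(im,u0,u1,v0,v1,k): return cv2.resize(im[v0:v1,u0:u1],None,fx=k,fy=k,interpolation=cv2.INTER_CUBIC)
cv2.imwrite("pics/t_stand.png",crop(t,210,260,225,305,7))
cv2.imwrite("pics/t_box.png",crop(t,300,420,190,300,5))
cv2.imwrite("pics/s_stand.png",crop(s,160,270,230,345,5))
cv2.imwrite("pics/s_box.png",crop(s,285,440,190,290,5))
E
```

```text
(no output)
```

View pics/t_stand.png

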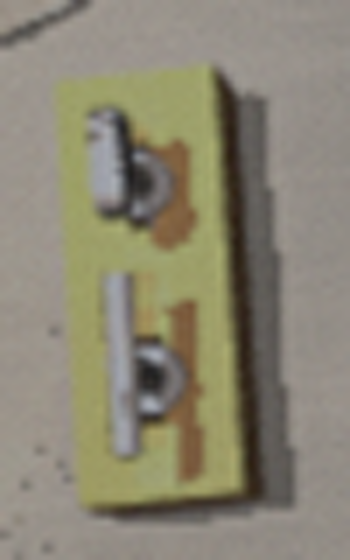

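View pics/s_stand.png

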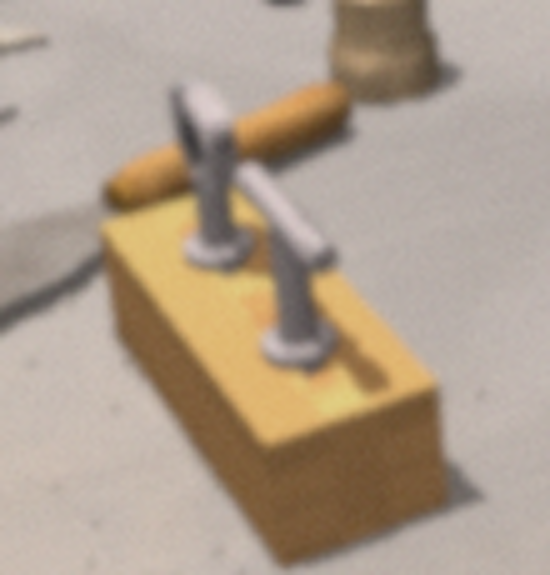

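View pics/t_box.png

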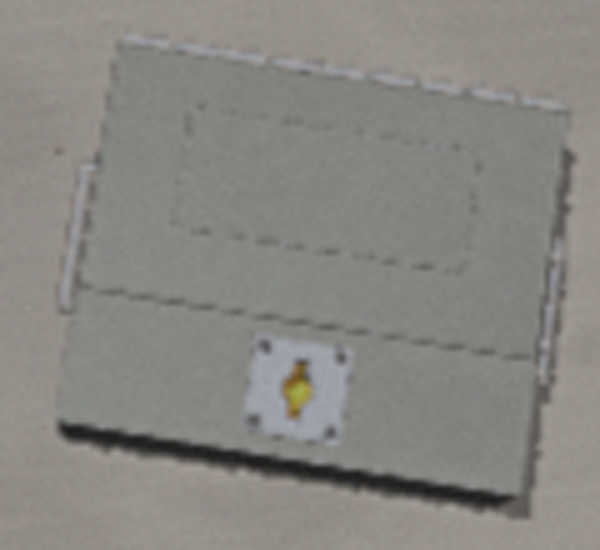

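View pics/s_box.png

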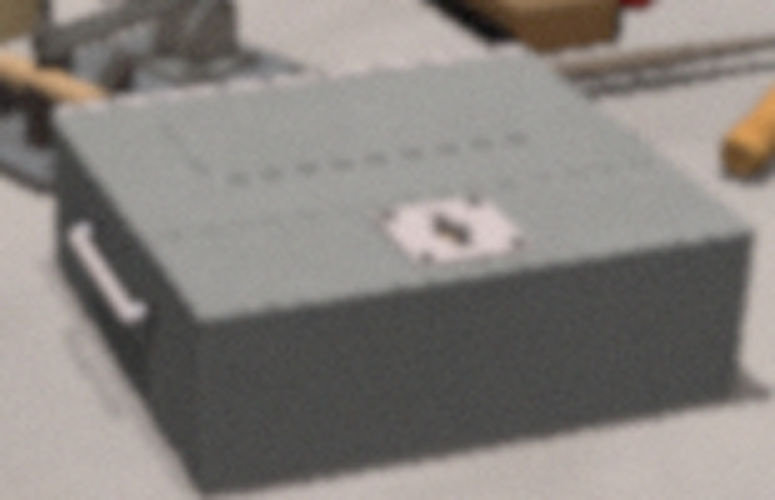

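```bash
cat > h.py <<'E'
import numpy as np
from scipy.optimize import least_squares
from scipy.spatial.transform import Rotation as R
S=dict(f=452.13034996826684,c=(315.2212696067433,232.89015894258307),T=np.array([[-0.5289,-0.3711,0.7633,-0.059],[-0.8487,0.2342,-0.4742,0.2841],[-0.0028,-0.8986,-0.4388,0.4489]]))
Tp=dict(f=443.75210180238685,c=(322.85818094307973,234.23897651072286),T=np.array([[-0.0774,-0.9751,0.2078,0.388],[-0.997,0.0768,-0.0109,-0.1161],[-0.0053,-0.208,-0.9781,1.1121]]))
def proj(cam,P):
    P=np.atleast_2d(P); q=(P-cam['T'][:,3])@cam['T'][:,:3]
    return q[:,:2]/q[:,2:]*cam['f']+np.array(cam['c'])
def ray(cam,uv,z):
    d=cam['T'][:,:3]@np.array([(uv[0]-cam['c'][0])/cam['f'],(uv[1]-cam['c'][1])/cam['f'],1]); o=cam['T'][:,3]
    return o+d*(z-o[2])/d[2]
def uc(p,k,u0,v0): p=np.atleast_2d(p); return (p+.5)/k-.5+np.array([u0,v0])
def place(pose,L):
    x,y,a=pose; L=np.atleast_2d(L); c,s=np.cos(a),np.sin(a)
    return np.c_[x+c*L[:,0]-s*L[:,1],y+s*L[:,0]+c*L[:,1],L[:,2]]
E
python3 - <<'E'
from h import *
def fit(sets,x0):
    def r(p): return np.concatenate([(proj(c,place(p,L))-uv).ravel() for c,L,uv in sets])
    o=least_squares(r,x0,loss='soft_l1'); return o.x,r(o.x)
a,b,h=.075,.028,.046
st_t=(Tp,np.array([[a,b,h],[a,-b,h],[-a,-b,h],[-a,b,h]]),uc([(57,85),(215,67),(243,493),(83,503)],7,210,225))
st_s=(S,np.array([[a,b,h],[-a,b,h],[-a,-b,h],[-a,b,0],[-a,-b,0],[a,b,0]]),uc([(103,228),(268,445),(437,388),(285,565),(440,500),(118,335)],5,160,230))
for n,ss in (("top",[st_t]),("scene",[st_s]),("both",[st_t,st_s])):
    p,r=fit(ss,[.5,.1,0]); print(n,p.round(4),r.reshape(-1,2).round(1).tolist()); print(place(p,[[-.034,0,h],[.034,0,h]]).round(4))
a,b,h=.095,.11,.075
bt=(Tp,np.array([[a,b,h],[a,-b,h],[-a,-b,h],[-a,b,h]]),uc([(120,38),(570,108),(525,497),(58,428)],5,300,190))
bs=(S,np.array([[-a,b,h],[-a,-b,h],[a,b,h],[-a,b,0]]),uc([(205,322),(752,235),(60,110),(205,492)],5,285,190))
for n,ss in (("top",[bt]),("scene",[bs]),("both",[bt,bs])):
    p,r=fit(ss,[.5,-.2,0]); print(n,p.round(4),r.reshape(-1,2).round(1).tolist()); print(place(p,[[-.062,0,.0765]]).round(4))
print("plate", ray(Tp,uc(np.mean([(258,338),(353,347),(340,443),(245,430)],0),5,300,190)[0],.0765), ray(S,uc(np.mean([(380,213),(478,195),(525,243),(425,263)],0),5,285,190)[0],.0765))
print("hole", ray(Tp,uc((298,390),5,300,190)[0],.0765), ray(S,uc((452,228),5,285,190)[0],.0765))
# bow top
print("collar back", ray(Tp,uc((148,187),7,210,225)[0],.051), ray(S,uc((219,245),5,160,230)[0],.051))
print("bow", ray(Tp,uc((107,165),7,210,225)[0],.106))
from bench import *
s=read_state(); print(R.from_quat(s['eef_rot']).as_matrix().round(3))
E
```

```text
top [0.5556 0.1    0.0274] [[-0.1, -0.5], [0.1, -0.3], [0.3, -0.1], [-0.3, 1.0]]
[[0.5216 0.0991 0.046 ]
 [0.5895 0.101  0.046 ]]
scene [0.555  0.1005 0.024 ] [[-0.5, -1.1], [-0.4, -0.1], [0.6, -1.1], [-0.7, 0.7], [2.0, 0.8], [-0.0, -0.1]]
[[0.521  0.0997 0.046 ]
 [0.589  0.1013 0.046 ]]
both [0.5553 0.1003 0.0249] [[-0.1, -0.4], [0.1, -0.1], [0.1, 0.1], [-0.5, 1.1], [-0.5, -1.2], [-0.3, -0.3], [0.6, -1.2], [-0.6, 0.6], [2.0, 0.6], [-0.0, -0.2]]
[[0.5214 0.0995 0.046 ]
 [0.5893 0.1012 0.046 ]]
top [ 0.5809 -0.2218 -0.231 ] [[-0.0, 0.6], [0.1, -0.2], [-0.0, 0.1], [-0.0, -0.4]]
[[ 0.5206 -0.2076  0.0765]]
scene [ 0.5794 -0.2232 -0.2521] [[-0.2, -1.0], [2.6, -0.9], [-0.3, -0.1], [-0.5, 1.6]]
[[ 0.5194 -0.2078  0.0765]]
both [ 0.581  -0.222  -0.2349] [[0.2, 0.4], [0.3, -0.0], [-0.1, 0.3], [-0.0, -0.7], [-0.0, -0.8], [1.8, -1.6], [-1.7, 0.2], [-0.3, 1.8]]
[[ 0.5207 -0.2076  0.0765]]
plate [ 0.52169265 -0.20698351  0.0765    ] [ 0.52095085 -0.20674357  0.0765    ]
hole [ 0.52149411 -0.20649334  0.0765    ] [ 0.52127947 -0.20700687  0.0765    ]
collar back [0.5888176  0.09835706 0.051     ] [0.58535977 0.1030954  0.051     ]
bow [0.58681772 0.10046637 0.106     ]
[[ 0.282 -0.    -0.959]
 [ 0.959 -0.001  0.282]
 [-0.001 -1.    -0.   ]]
```

>>> jog_arm(commands=[{"translation": [16, -28, 10], "twist": 0.016}, {"translation": [16, -28, 10], "twist": 0.016}, {"translation": [16, -28, 10], "twist": 0.016}, {"translation": [16, -28, 10], "twist": 0.016}, {"translation": [16, -28, 10], "twist": 0.016}, {"translation": [16, -28, 10], "twist": 0.016}, {"translation": [16, -28, 0], "twist": 0.016}, {"translation": [16, -28, 0], "twist": 0.016}, {"translation": [16, -28, 0], "twist": 0.016}, {"translation": [16, -28, 0], "twist": 0.016}, {"translation": [25, -22, -10], "twist": 0.015}, {"translation": [25, -22, -10], "twist": 0.015}, {"translation": [25, -22, -10], "twist": 0.015}, {"translation": [25, -22, -10], "twist": 0.015}, {"translation": [25, -22, -10], "twist": 0.015}, {"translation": [25, -22, -10], "twist": 0.015}, {"translation": [25, -22, -10], "twist": 0.015}, {"translation": [25, -22, -10], "twist": 0.015}, {"translation": [25, -22, -5], "twist": 0.015}, {"translation": [25, -22, 0], "twist": 0.015}], grip=0)

```text
time: 2.1
ee_pos: [0.5864, 0.0987, 0.1963]
eef_rot: [-0.493, -0.506, 0.507, 0.494]
ft_force: [0.5, 0.5, 0.4]
width: 0.0871
```

```bash
cat >> h.py <<'E'
def st(s):
    M=R.from_quat(s['eef_rot']).as_matrix()
    print('t',round(s['time'],2),'p',(s['ee_pos']*1000).round(2),'yaw',round(np.arctan2(M[1,0],M[0,0]),4),'tilt',M[2,0].round(4),M[0:2,1].round(4),'F',s['ft_force'].round(2),'T',s['torque'].round(3),'w',round(s['width']*1000,2),'j7',s['joint_positions'][6].round(2))
E
python3 - <<'E'
from bench import *
from h import *
import cv2
st(read_state())
c=camera("scene"); cv2.imwrite("pics/s1.png",c["img"][:,:,::-1])
c=camera("top"); cv2.imwrite("pics/t1.png",c["img"][:,:,::-1])
st(read_state())
E
```

```text
t 2.1 p [586.45  98.68 196.3 ] yaw 1.5959 tilt -0.0005 [-0.0019 -0.0005] F [0.45 0.49 0.37] T [ 0.035 -0.042  0.034] w 87.08 j7 1.45
t 2.2 p [588.12  95.15 196.8 ] yaw 1.5901 tilt -0.0027 [-0.0001 -0.0027] F [-0.18 -0.1  -0.1 ] T [-0.022  0.12   0.028] w 87.28 j7 1.45
```

View pics/s1.png

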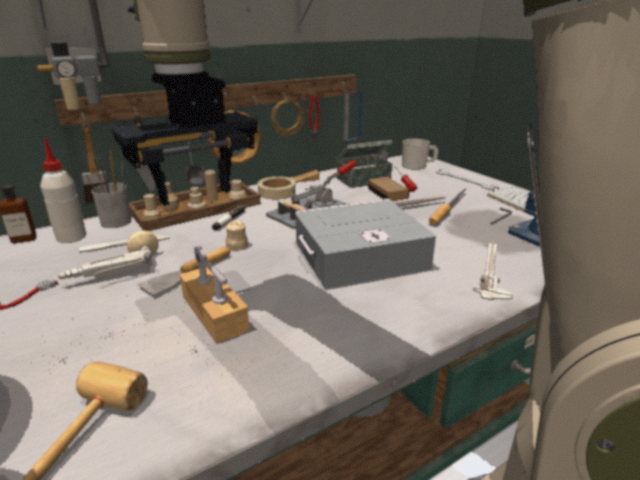

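>>> jog_arm(commands=[{"translation": [3, 2, -16], "twist": 0.001}, {"translation": [0, 0, -16], "twist": 0}, {"translation": [0, 0, -16], "twist": 0}, {"translation": [0, 0, -16], "twist": 0}, {"translation": [0, 0, -10], "twist": 0}, {"translation": [0, 0, -6], "twist": 0}, {"translation": [0, 0, 0], "twist": 0}, {"translation": [0, 0, 0], "twist": 0}, {"translation": [0, 0, 0], "twist": 0}])

```text
time: 3.1
ee_pos: [0.5896, 0.1018, 0.1183]
eef_rot: [0.494, 0.507, -0.506, -0.494]
ft_force: [0.3, 0.5, 0.1]
width: 0.0871
```

```bash
python3 - <<'E'
from bench import *
from h import *
import cv2
st(read_state())
c=camera("scene"); cv2.imwrite("pics/s2.png",cv2.resize(c["img"][150:350,100:300,::-1],None,fx=3,fy=3,interpolation=cv2.INTER_CUBIC))
st(read_state())
E
```

```text
t 3.1 p [589.6  101.81 118.3 ] yaw 1.596 tilt 0.0005 [0.0011 0.0005] F [0.25 0.51 0.08] T [0.018 0.032 0.027] w 87.12 j7 1.47
t 3.15 p [589.58 101.8  118.28] yaw 1.596 tilt 0.0005 [0.0011 0.0005] F [ 0.    0.33 -0.58] T [ 0.026  0.023 -0.046] w 87.03 j7 1.47
```

View pics/s2.png

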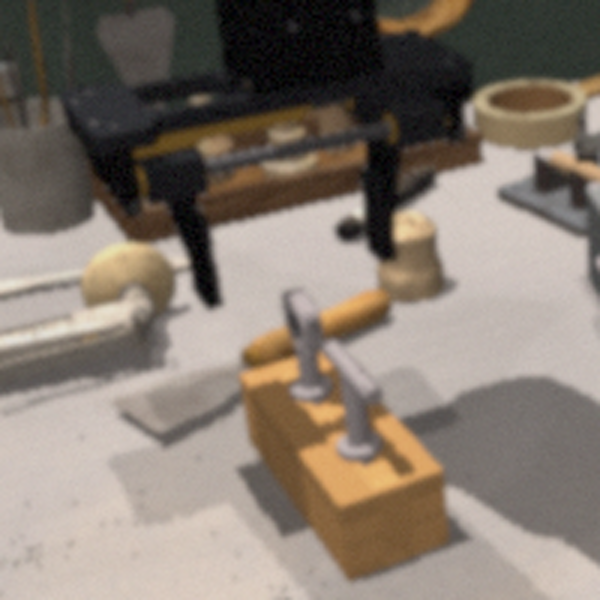

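```bash
python3 - <<'E'
from h import *
u=np.array([np.cos(1.596),np.sin(1.596),0]);c=np.array([.5896,.1018,.1183])
for d in (-.0435,.0435,-.0585,.0585,0): print(d,((proj(S,c+d*u)-[100,150]+.5)*3-.5).round(1))
print(((proj(S,[[.589,.101,.106],[.589,.101,.051],[.589,.101,.091]])-[100,150]+.5)*3-.5).round(1))
E
```

```text
-0.0435 [[372.7 255.3]]
0.0435 [[216.3 296.4]]
-0.0585 [[397.9 248.7]]
0.0585 [[187.4 304. ]]
0 [[296.8 275.2]]
[[301.3 295.6]
 [312.6 382.8]
 [304.4 319.9]]
```

>>> jog_arm(commands=[{"translation": [-0.5, -0.5, -16], "twist": 0.001}, {"translation": [0, 0, -16], "twist": 0}, {"translation": [0, 0, -10], "twist": 0}, {"translation": [0, 0, -4.5], "twist": 0}, {"translation": [0, 0, 0], "twist": 0}, {"translation": [0, 0, 0], "twist": 0}])

```text
time: 3.75
ee_pos: [0.5891, 0.1012, 0.0717]
eef_rot: [0.494, 0.507, -0.506, -0.493]
ft_force: [-0.8, -0.2, 0.6]
width: 0.087
```

>>> jog_arm(commands=[{"translation": [0, 0, 0], "twist": 0}, {"translation": [0, 0, 0], "twist": 0}, {"translation": [0, 0, 0], "twist": 0}, {"translation": [0, 0, 0], "twist": 0}, {"translation": [0, 0, 0], "twist": 0}, {"translation": [0, 0, 0], "twist": 0}, {"translation": [0, 0, 0], "twist": 0}, {"translation": [0, 0, 0], "twist": 0}], grip=1, grip_force=30)

```text
time: 4.55
ee_pos: [0.5887, 0.1012, 0.0711]
eef_rot: [0.493, 0.507, -0.506, -0.493]
ft_force: [-0.9, 0.5, -0.1]
width: 0.0311
```

```bash
python3 - <<'E'
from bench import *
from h import *
import cv2
st(read_state())
c=camera("scene"); cv2.imwrite("pics/s3.png",cv2.resize(c["img"][170:350,130:300,::-1],None,fx=4,fy=4,interpolation=cv2.INTER_CUBIC)[:600])
st(read_state())
E
```

```text
t 4.55 p [588.68 101.17  71.08] yaw 1.597 tilt 0.0001 [-0.      0.0001] F [-0.87  0.53 -0.12] T [ 0.069  0.036 -0.044] w 31.11 j7 1.49
t 4.6 p [588.69 101.18  71.05] yaw 1.597 tilt 0.0001 [-0.      0.0001] F [-0.54 -0.27  0.12] T [-0.018  0.013 -0.02 ] w 26.96 j7 1.49
```

View pics/s3.png

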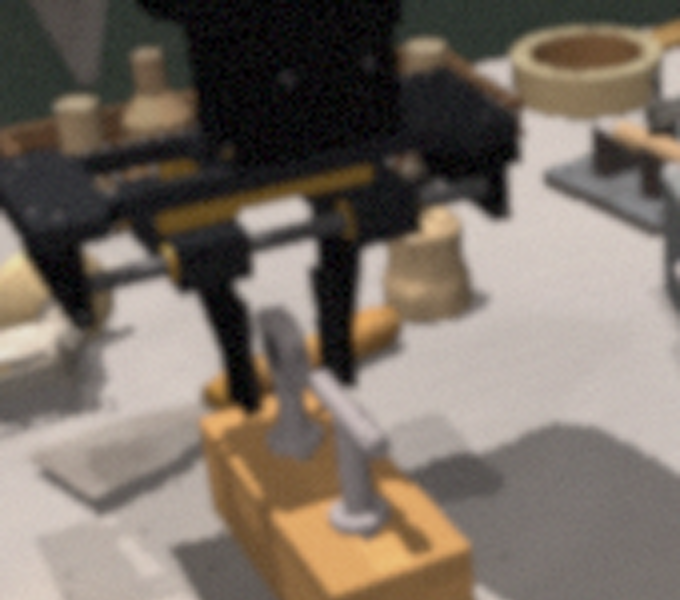

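The fingers are still closing on either side of the bow, at crop (240,380) and (340,370). I'll let them finish.

>>> jog_arm(commands=[{"translation": [0, 0, 0], "twist": 0}, {"translation": [0, 0, 0], "twist": 0}, {"translation": [0, 0, 0], "twist": 0}, {"translation": [0, 0, 0], "twist": 0}, {"translation": [0, 0, 0], "twist": 0}])

```text
time: 5.1
ee_pos: [0.5887, 0.1013, 0.0711]
eef_rot: [0.493, 0.507, -0.507, -0.493]
ft_force: [0.4, 1.7, 0.2]
width: 0.0103
```

```bash
python3 - <<'E'
from bench import *
from h import *
st(read_state())
E
```

```text
t 5.1 p [588.68 101.3   71.08] yaw 1.5971 tilt 0.0002 [-0.      0.0002] F [0.42 1.71 0.15] T [ 0.234  0.048 -0.011] w 10.33 j7 1.49
```

>>> jog_arm(commands=[{"translation": [0, 0, 0], "twist": 0}, {"translation": [0, 0, 0], "twist": 0}, {"translation": [0, 0, 4], "twist": 0}, {"translation": [0, 0, 8], "twist": 0}, {"translation": [0, 0, 12], "twist": 0}, {"translation": [0, 0, 16], "twist": 0}, {"translation": [0, 0, 16], "twist": 0}, {"translation": [0, 0, 16], "twist": 0}, {"translation": [0, 0, 16], "twist": 0}, {"translation": [0, 0, 12], "twist": 0}, {"translation": [0, 0, 0], "twist": 0}])

```text
time: 6.2
ee_pos: [0.5897, 0.1013, 0.1734]
eef_rot: [0.494, 0.508, -0.505, -0.493]
ft_force: [0.4, -0.4, -1.9]
width: 0.0103
```

```bash
python3 - <<'E'
from bench import *
from h import *
import cv2
st(read_state())
c=camera("scene"); cv2.imwrite("pics/s4.png",cv2.resize(c["img"][150:300,130:300,::-1],None,fx=4,fy=4,interpolation=cv2.INTER_CUBIC)[:600])
st(read_state())
E
```

```text
t 6.2 p [589.73 101.25 173.41] yaw 1.5968 tilt 0.0011 [0.0032 0.0012] F [ 0.38 -0.37 -1.95] T [ 0.029 -0.004  0.004] w 10.31 j7 1.46
t 6.25 p [589.12 101.23 171.99] yaw 1.5969 tilt 0.0007 [0.0016 0.0007] F [-0.01 -0.01 -2.12] T [0.001 0.015 0.016] w 10.26 j7 1.46
```

View pics/s4.png

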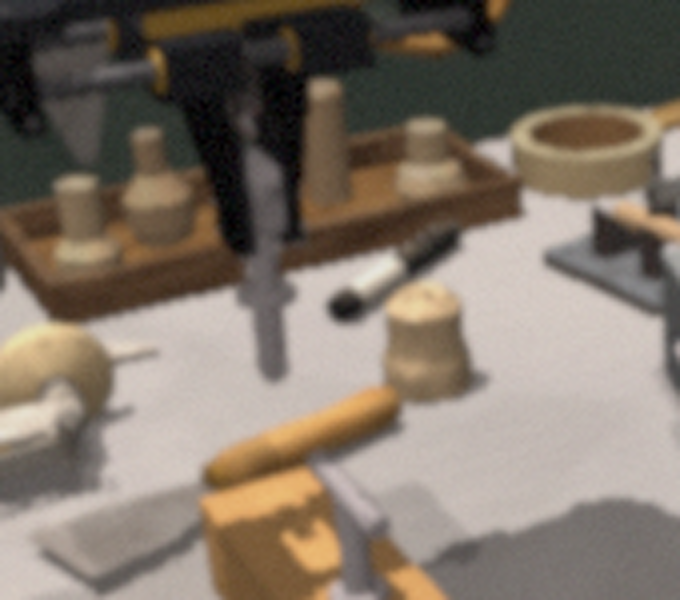

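```bash
python3 - <<'E'
from h import *
for P in ([.589,.1012,.11],[.589,.1012,.146],[.589,.1012,.151],[.589,.1012,.121]): print(((proj(S,P)-[130,150]+.5)*4-.5).round(1))
E
```

```text
[[280.3 385.6]]
[[269.8 304.9]]
[[268.3 293.4]]
[[277.1 361.3]]
```

>>> jog_arm(commands=[{"translation": [-2, -10, 0], "twist": -0.01}, {"translation": [-4, -18, 0], "twist": -0.017}, {"translation": [-5, -22, 0], "twist": -0.019}, {"translation": [-5, -22, 0], "twist": -0.019}, {"translation": [-5, -22, 0], "twist": -0.019}, {"translation": [-5, -22, 0], "twist": -0.019}, {"translation": [-5, -22, 0], "twist": -0.019}, {"translation": [-5, -22, 0], "twist": -0.019}, {"translation": [-5, -22, 0], "twist": -0.019}, {"translation": [-5, -22, 0], "twist": -0.019}, {"translation": [-5, -22, 0], "twist": -0.019}, {"translation": [-5, -22, 0], "twist": -0.019}, {"translation": [-5, -22, 0], "twist": -0.019}, {"translation": [-4, -20, 0], "twist": -0.019}, {"translation": [-2.5, -12, -5], "twist": -0.004}, {"translation": [0, -6, -5], "twist": -0.001}, {"translation": [0, 0, 0], "twist": 0}, {"translation": [0, 0, 0], "twist": 0}, {"translation": [0, 0, 0], "twist": 0}])

```text
time: 8.15
ee_pos: [0.5216, -0.2058, 0.161]
eef_rot: [-0.554, -0.439, 0.439, 0.555]
ft_force: [0.8, -0.1, -1.6]
width: 0.0102
```

```bash
python3 - <<'E'
from bench import *
from h import *
import cv2
st(read_state())
c=camera("scene"); cv2.imwrite("pics/s5.png",cv2.resize(c["img"][100:300,285:455,::-1],None,fx=4,fy=4,interpolation=cv2.INTER_CUBIC)[200:800])
c=camera("top"); cv2.imwrite("pics/t5.png",cv2.resize(c["img"][190:310,290:430,::-1],None,fx=5,fy=5,interpolation=cv2.INTER_CUBIC))
s=read_state();st(s)
p=s['ee_pos']
for n,cam,o,k,cut in (("S",S,[285,100],4,200),("T",Tp,[290,190],5,0)):
  for l,P in (("tip",p+[0,0,-.062]),("collar",p+[0,0,-.0235]),("hole",np.array([.5212,-.207,.0765]))): print(n,l,((proj(cam,P)-o+.5)*k-.5-[0,cut]).round(1))
E
```

```text
t 8.15 p [ 521.61 -205.78  161.04] yaw 1.3387 tilt 0.0004 [-0.      0.0004] F [ 0.76 -0.12 -1.57] T [ 0.004  0.013 -0.036] w 10.15 j7 1.77
t 8.25 p [ 521.57 -206.01  161.19] yaw 1.3383 tilt 0.0004 [0.0002 0.0003] F [ 0.27 -0.77 -0.33] T [ 0.005  0.043 -0.025] w 9.93 j7 1.77
S tip [[362.1 298.2]]
S collar [[366.8 220.4]]
S hole [[361.5 342.4]]
T tip [[350.6 383.2]]
T collar [[357.2 371.3]]
T hole [[349.1 390.5]]
```

View pics/s5.png

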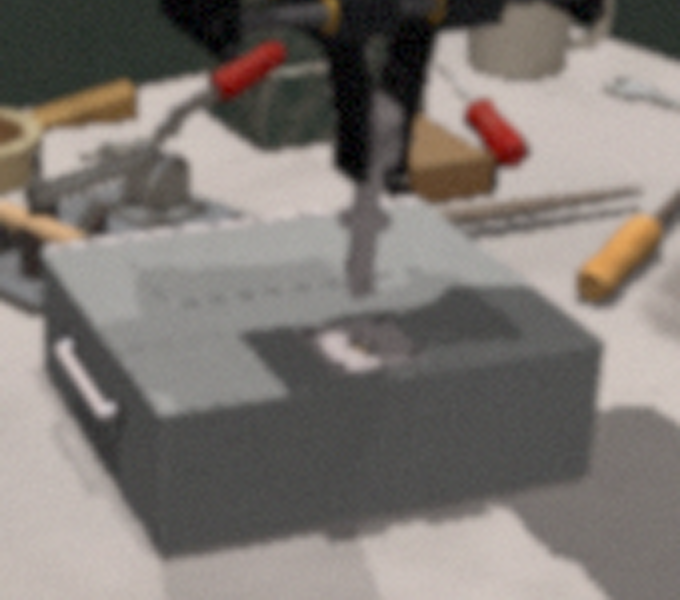

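View pics/t5.png

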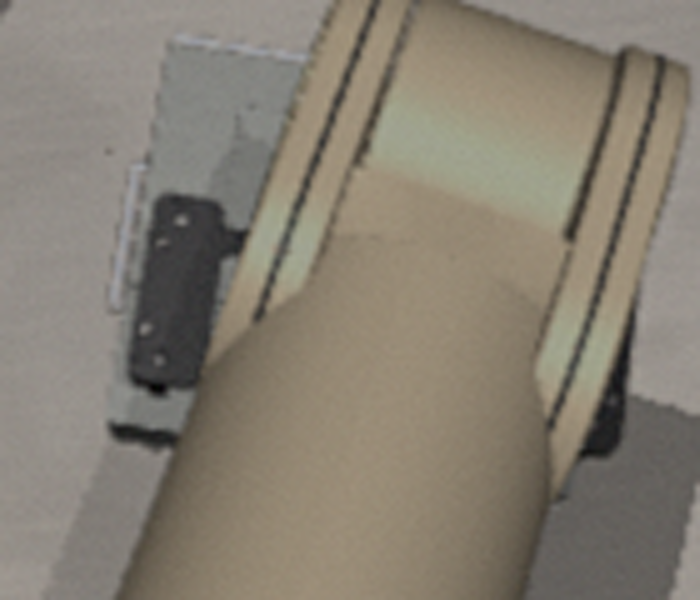

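```bash
python3 - <<'E'
from h import *
import cv2
im=cv2.imread("pics/s5.png")[150:400,270:460]
cv2.imwrite("pics/s5z.png",cv2.resize(im,None,fx=2.4,fy=2.4,interpolation=cv2.INTER_CUBIC))
g=cv2.imread("pics/s5.png").astype(float).sum(2)
for v in (240,250,260,270,280): print(v,g[v-3:v+4,330:400:3].mean(0).round(0).astype(int).tolist())
E
```

```text
240 [493, 492, 498, 498, 482, 459, 413, 347, 294, 286, 288, 294, 300, 302, 317, 364, 422, 456, 484, 494, 493, 498, 493, 491]
250 [500, 498, 499, 494, 476, 444, 383, 322, 290, 283, 290, 296, 297, 301, 326, 380, 438, 474, 489, 491, 491, 490, 492, 492]
260 [474, 478, 487, 477, 441, 390, 328, 285, 276, 287, 296, 297, 295, 308, 350, 413, 464, 479, 488, 488, 487, 489, 486, 484]
270 [437, 448, 456, 453, 423, 367, 313, 283, 282, 291, 289, 291, 303, 313, 353, 403, 438, 460, 461, 462, 471, 476, 488, 490]
280 [399, 393, 404, 415, 405, 375, 339, 309, 291, 284, 280, 272, 274, 298, 333, 379, 419, 442, 457, 465, 472, 475, 481, 483]
```

View pics/s5z.png

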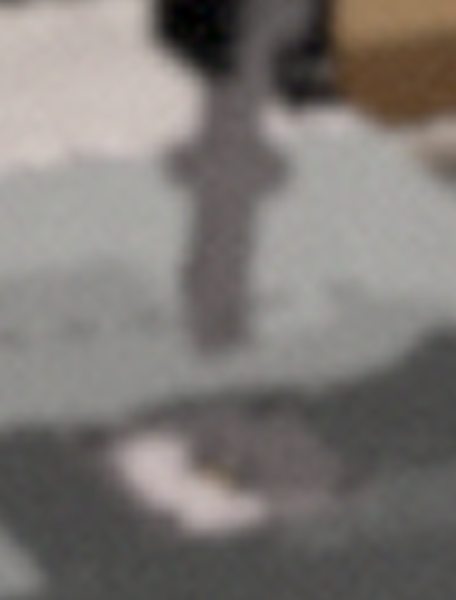

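>>> jog_arm(commands=[{"translation": [-1.2, -1.8, -6], "twist": 0}, {"translation": [0, 0, -6], "twist": 0}, {"translation": [0, 0, -5], "twist": 0}, {"translation": [0, 0, 0], "twist": 0}, {"translation": [0, 0, 0], "twist": 0}])

```text
time: 8.75
ee_pos: [0.5199, -0.2086, 0.1439]
eef_rot: [-0.555, -0.438, 0.438, 0.555]
ft_force: [-0.1, 0.1, -1.4]
width: 0.0102
```

```bash
cat > look.py <<'E'
import sys
from bench import *
from h import *
import cv2
n=sys.argv[1]
st(read_state())
im=np.mean([camera("scene")["img"].astype(float) for _ in range(2)],0).astype(np.uint8)[:,:,::-1]
cv2.imwrite(f"pics/{n}_full.png",im)
cv2.imwrite(f"pics/{n}.png",cv2.resize(im[200:260,340:410],None,fx=10,fy=10,interpolation=cv2.INTER_CUBIC))
s=read_state();st(s);p=s['ee_pos']
for l,P in (("tip",p+[0,0,-.062]),("collar",p+[0,0,-.0235]),("hole",np.array([.5212,-.207,.0765]))): print(l,((proj(S,P)-[340,200]+.5)*10-.5).round(1))
E
python3 look.py s6
```

```text
t 8.75 p [ 519.9  -208.61  143.9 ] yaw 1.337 tilt -0.0001 [-0.0004  0.    ] F [-0.08  0.15 -1.44] T [-0.01   0.001  0.019] w 10.24 j7 1.79
t 8.85 p [ 520.1  -208.68  144.23] yaw 1.3369 tilt 0.0001 [0.0002 0.    ] F [ 0.37 -0.2  -1.07] T [0.013 0.007 0.02 ] w 9.78 j7 1.79
tip [[367.2 329. ]]
collar [[379.2 138.1]]
hole [[354.6 356.6]]
```

View pics/s6.png

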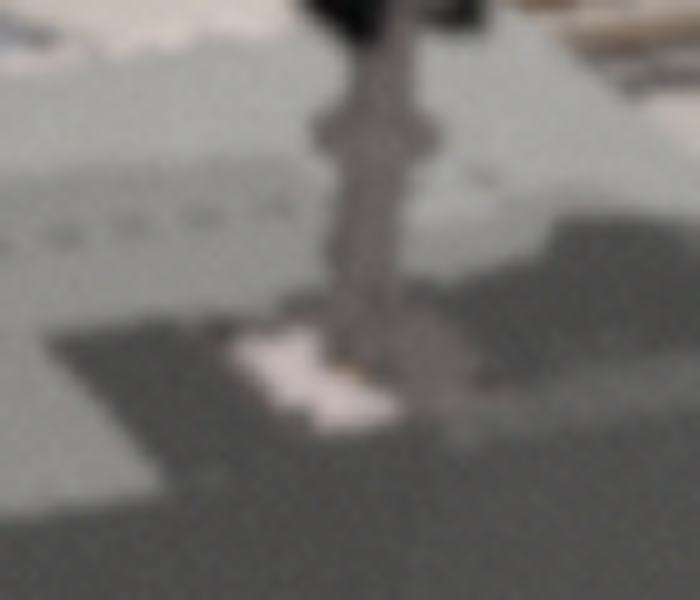

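>>> jog_arm(commands=[{"translation": [0.3, 0.4, -2], "twist": 0}, {"translation": [0, 0, -2], "twist": 0}, {"translation": [0, 0, -2], "twist": 0}, {"translation": [0, 0, -1.5], "twist": 0}, {"translation": [0, 0, -1], "twist": 0}, {"translation": [0, 0, 0], "twist": 0}, {"translation": [0, 0, 0], "twist": 0}])

```text
time: 9.55
ee_pos: [0.5203, -0.2083, 0.1356]
eef_rot: [-0.555, -0.438, 0.438, 0.555]
ft_force: [-0.3, -0.4, -1.0]
width: 0.01
```

```bash
python3 look.py s7
```

```text
t 9.55 p [ 520.3  -208.25  135.61] yaw 1.337 tilt 0.0001 [0.     0.0001] F [-0.28 -0.44 -0.96] T [-0.017  0.064  0.038] w 10.03 j7 1.79
t 9.65 p [ 520.33 -208.26  135.65] yaw 1.3369 tilt 0.0001 [0.0001 0.0001] F [ 0.15  0.21 -1.46] T [ 0.03  -0.019 -0.031] w 10.31 j7 1.79
tip [[362.  370.5]]
collar [[373.9 181.3]]
hole [[354.6 356.6]]
```

View pics/s7.png

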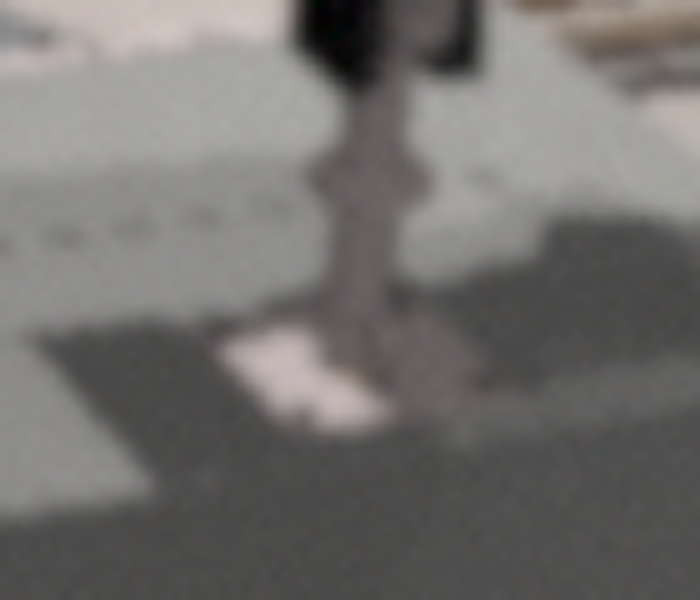

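>>> jog_arm(commands=[{"translation": [0, 0, -1], "twist": 0}, {"translation": [0, 0, -1], "twist": 0}, {"translation": [0, 0, -1], "twist": 0}, {"translation": [0, 0, 0], "twist": 0}, {"translation": [0, 0, 0], "twist": 0}])

```text
time: 10.15
ee_pos: [0.5203, -0.2082, 0.1325]
eef_rot: [-0.555, -0.438, 0.438, 0.555]
ft_force: [-0.3, 0.9, -1.3]
width: 0.0103
```

```bash
python3 -c "
from bench import *
from h import *
st(read_state())"
```

```text
t 10.15 p [ 520.26 -208.21  132.53] yaw 1.337 tilt 0.0001 [-0.0001  0.0001] F [-0.33  0.93 -1.28] T [-0.032 -0.05  -0.05 ] w 10.26 j7 1.79
```

>>> jog_arm(commands=[{"translation": [0, 0, -0.8], "twist": 0}, {"translation": [0, 0, -0.8], "twist": 0}, {"translation": [0, 0, -0.8], "twist": 0}, {"translation": [0, 0, 0], "twist": 0}, {"translation": [0, 0, 0], "twist": 0}])

```text
time: 10.65
ee_pos: [0.5203, -0.2082, 0.1301]
eef_rot: [-0.555, -0.438, 0.438, 0.555]
ft_force: [-0.3, 0.9, -1.9]
width: 0.0102
```

```bash
python3 -c "
from bench import *
from h import *
st(read_state())"
```

```text
t 10.65 p [ 520.27 -208.24  130.15] yaw 1.337 tilt 0.0001 [-0.0001  0.0001] F [-0.26  0.86 -1.95] T [-0.008  0.016 -0.039] w 10.24 j7 1.8
```

>>> jog_arm(commands=[{"translation": [0, 0, -1], "twist": 0}, {"translation": [0, 0, -1], "twist": 0}, {"translation": [0, 0, -1], "twist": 0}, {"translation": [0, 0, 0], "twist": 0}, {"translation": [0, 0, 0], "twist": 0}])

```text
time: 11.15
ee_pos: [0.5203, -0.2082, 0.1272]
eef_rot: [-0.555, -0.438, 0.438, 0.555]
ft_force: [-0.4, 0.7, -1.0]
width: 0.0101
```

```bash
python3 -c "
from bench import *
from h import *
st(read_state())"
```

```text
t 11.15 p [ 520.31 -208.23  127.16] yaw 1.337 tilt 0.0001 [-0.      0.0001] F [-0.38  0.65 -1.05] T [-0.024 -0.03   0.03 ] w 10.07 j7 1.8
```

>>> jog_arm(commands=[{"translation": [0, 0, -1.5], "twist": 0}, {"translation": [0, 0, -1.5], "twist": 0}, {"translation": [0, 0, -1.5], "twist": 0}, {"translation": [0, 0, -1.5], "twist": 0}, {"translation": [0, 0, -1.5], "twist": 0}, {"translation": [0, 0, 0], "twist": 0}, {"translation": [0, 0, 0], "twist": 0}])

```text
time: 11.85
ee_pos: [0.5202, -0.2083, 0.1196]
eef_rot: [-0.555, -0.438, 0.438, 0.555]
ft_force: [0.3, -0.4, -1.5]
width: 0.0102
```

```bash
python3 -c "
from bench import *
from h import *
st(read_state())"
```

```text
t 11.85 p [ 520.24 -208.26  119.64] yaw 1.3369 tilt 0.0001 [-0.0001  0.0001] F [ 0.35 -0.38 -1.52] T [-0.031  0.001 -0.009] w 10.22 j7 1.8
```

>>> jog_arm(commands=[{"translation": [0, 0, -1], "twist": 0}, {"translation": [0, 0, -1], "twist": 0}, {"translation": [0, 0, -0.6], "twist": 0}, {"translation": [0, 0, -0.4], "twist": 0}, {"translation": [0, 0, 0], "twist": 0}, {"translation": [0, 0, 0], "twist": 0}])

```text
time: 12.45
ee_pos: [0.5203, -0.2082, 0.1166]
eef_rot: [-0.555, -0.438, 0.438, 0.555]
ft_force: [-0.5, 0.4, -1.6]
width: 0.01
```

>>> jog_arm(commands=[{"translation": [0, 0, -0.4], "twist": 0}, {"translation": [0, 0, 0], "twist": 0}])

```text
time: 12.65
ee_pos: [0.5203, -0.2082, 0.1163]
eef_rot: [-0.555, -0.438, 0.438, 0.555]
ft_force: [0.5, 0.6, -1.5]
width: 0.0107
```

>>> jog_arm(commands=[{"translation": [0, 0, -0.4], "twist": 0}, {"translation": [0, 0, 0], "twist": 0}])

```text
time: 12.85
ee_pos: [0.5203, -0.2082, 0.1158]
eef_rot: [-0.555, -0.438, 0.438, 0.555]
ft_force: [0.2, 0.1, -1.5]
width: 0.01
```

>>> jog_arm(commands=[{"translation": [0, 0, -0.4], "twist": 0}, {"translation": [0, 0, 0], "twist": 0}])

```text
time: 13.05
ee_pos: [0.5203, -0.2082, 0.1154]
eef_rot: [-0.555, -0.438, 0.438, 0.555]
ft_force: [-0.4, 0.2, -1.5]
width: 0.0102
```

>>> jog_arm(commands=[{"translation": [0, 0, -0.4], "twist": 0}, {"translation": [0, 0, 0], "twist": 0}])

```text
time: 13.25
ee_pos: [0.5204, -0.2082, 0.1152]
eef_rot: [0.555, 0.438, -0.438, -0.555]
ft_force: [0.1, -0.2, 0.3]
width: 0.01
```

>>> jog_arm(commands=[{"translation": [0, 0, -0.3], "twist": 0}, {"translation": [0, 0, 0], "twist": 0}])

```text
time: 13.45
ee_pos: [0.5206, -0.2083, 0.1151]
eef_rot: [0.555, 0.438, -0.438, -0.555]
ft_force: [0.6, 1.3, 2.7]
width: 0.01
```

>>> jog_arm(commands=[{"translation": [0, 0, 0], "twist": -0.03}, {"translation": [0, 0, 0], "twist": -0.03}, {"translation": [0, 0, 0], "twist": -0.03}, {"translation": [0, 0, 0], "twist": -0.03}, {"translation": [0, 0, 0], "twist": -0.03}, {"translation": [0, 0, 0], "twist": -0.03}, {"translation": [0, 0, 0], "twist": 0}])

```text
time: 14.15
ee_pos: [0.5205, -0.2081, 0.115]
eef_rot: [0.593, 0.386, -0.386, -0.592]
ft_force: [0.3, 1.1, 5.3]
width: 0.0101
```

```bash
python3 -c "
from bench import *
from h import *
st(read_state())"
```

```text
t 14.15 p [ 520.52 -208.1   115.03] yaw 1.1546 tilt 0.0003 [0.0005 0.0002] F [0.34 1.08 5.28] T [0.392 0.089 0.005] w 10.1 j7 1.63
```

>>> jog_arm(commands=[{"translation": [0, 0, 0.15], "twist": -0.04}, {"translation": [0, 0, 0], "twist": -0.04}, {"translation": [0, 0, 0], "twist": -0.04}, {"translation": [0, 0, 0], "twist": -0.04}, {"translation": [0, 0, 0], "twist": -0.04}, {"translation": [0, 0, 0], "twist": -0.04}, {"translation": [0, 0, 0], "twist": -0.04}, {"translation": [0, 0, 0], "twist": 0}])

```text
time: 14.95
ee_pos: [0.5205, -0.2078, 0.1151]
eef_rot: [-0.64, -0.3, 0.299, 0.641]
ft_force: [0.4, 2.4, 5.3]
width: 0.0102
```

```bash
python3 -c "
from bench import *
from h import *
st(read_state())"
```

```text
t 14.95 p [ 520.51 -207.85  115.07] yaw 0.8752 tilt 0.0005 [0.0003 0.0005] F [0.43 2.4  5.28] T [ 0.562 -0.03   0.056] w 10.15 j7 1.37
```

>>> jog_arm(commands=[{"translation": [0, 0.2, 0.1], "twist": -0.04}, {"translation": [0, 0.1, 0], "twist": -0.04}, {"translation": [0, 0, 0], "twist": -0.04}, {"translation": [0, 0, 0], "twist": -0.04}, {"translation": [0, 0, 0], "twist": -0.04}, {"translation": [0, 0, 0], "twist": -0.04}, {"translation": [0, 0, 0], "twist": 0}])

```text
time: 15.65
ee_pos: [0.5205, -0.2076, 0.1151]
eef_rot: [-0.672, -0.221, 0.221, 0.672]
ft_force: [1.5, 1.5, 4.2]
width: 0.0103
```

```bash
python3 -c "
from bench import *
from h import *
st(read_state())"
```

```text
t 15.65 p [ 520.46 -207.64  115.08] yaw 0.6362 tilt 0.0003 [0.0002 0.0003] F [1.49 1.54 4.18] T [ 0.465 -0.123  0.028] w 10.29 j7 1.15
```

>>> jog_arm(commands=[{"translation": [0, 0, 0], "twist": -0.025}, {"translation": [0, 0, 0], "twist": -0.025}, {"translation": [0, 0, 0], "twist": -0.025}, {"translation": [0, 0, 0], "twist": -0.025}, {"translation": [0, 0, 0], "twist": 0}])

```text
time: 16.15
ee_pos: [0.5204, -0.2079, 0.1151]
eef_rot: [0.682, 0.187, -0.187, -0.682]
ft_force: [0.5, 2.2, 4.5]
width: 0.0102
```

```bash
python3 -c "
from bench import *
from h import *
st(read_state())"
```

```text
t 16.15 p [ 520.43 -207.87  115.09] yaw 0.5359 tilt 0.0003 [0.0003 0.    ] F [0.54 2.19 4.47] T [ 0.621 -0.282  0.025] w 10.23 j7 1.05
```

>>> jog_arm(commands=[{"translation": [0, 0.1, 0], "twist": -0.02}, {"translation": [0, 0, 0], "twist": -0.02}, {"translation": [0, 0, 0], "twist": -0.02}, {"translation": [0, 0, 0], "twist": 0}])

```text
time: 16.55
ee_pos: [0.5204, -0.2077, 0.1151]
eef_rot: [-0.687, -0.167, 0.167, 0.687]
ft_force: [1.8, 2.9, 4.7]
width: 0.0106
```

```bash
python3 -c "
from bench import *
from h import *
st(read_state())"
```

```text
t 16.55 p [ 520.42 -207.73  115.08] yaw 0.4761 tilt 0.0003 [0.0003 0.0001] F [1.79 2.87 4.67] T [ 0.793 -0.402  0.07 ] w 10.61 j7 1.0
```

>>> jog_arm(commands=[{"translation": [0.1, 0.2, 0], "twist": -0.02}, {"translation": [0, 0, 0], "twist": -0.02}, {"translation": [0, 0, 0], "twist": -0.02}, {"translation": [0, 0, 0], "twist": 0}])

```text
time: 16.95
ee_pos: [0.5204, -0.2076, 0.1151]
eef_rot: [-0.692, -0.146, 0.146, 0.692]
ft_force: [2.0, 2.5, 4.5]
width: 0.0104
```

```bash
python3 -c "
from bench import *
from h import *
st(read_state())"
```

```text
t 16.95 p [ 520.44 -207.61  115.08] yaw 0.4155 tilt 0.0002 [0.0002 0.    ] F [2.01 2.47 4.53] T [ 0.775 -0.399  0.085] w 10.37 j7 0.94
```

>>> jog_arm(commands=[{"translation": [0, 0, 0], "twist": -0.02}, {"translation": [0, 0, 0], "twist": -0.02}, {"translation": [0, 0, 0], "twist": -0.02}, {"translation": [0, 0, 0], "twist": 0}])

```text
time: 17.35
ee_pos: [0.5204, -0.2076, 0.1151]
eef_rot: [0.696, 0.125, -0.125, -0.696]
ft_force: [1.4, 3.2, 5.2]
width: 0.01
```

```bash
python3 look.py s8
```

```text
t 17.35 p [ 520.42 -207.61  115.06] yaw 0.3555 tilt 0.0001 [0.0001 0.    ] F [1.39 3.24 5.22] T [ 0.741 -0.383  0.14 ] w 9.98 j7 0.89
t 17.45 p [ 520.43 -207.6   115.06] yaw 0.3561 tilt 0.0001 [0.0001 0.    ] F [0.89 4.08 5.28] T [ 0.775 -0.333  0.113] w 10.12 j7 0.89
tip [[352.9 469.3]]
collar [[364.4 284.1]]
hole [[354.6 356.6]]
```

View pics/s8_full.png

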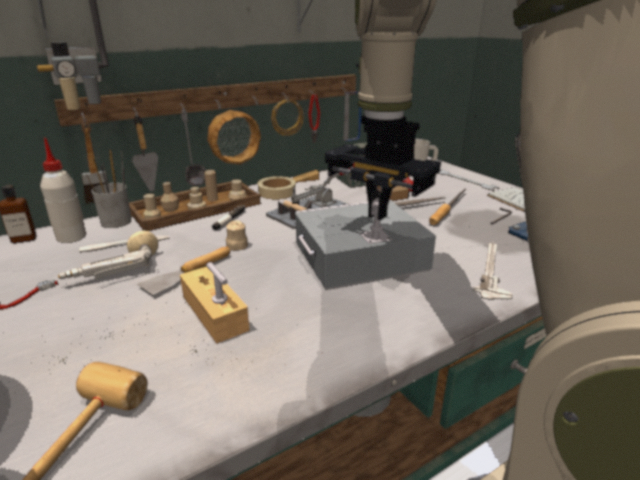

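>>> jog_arm(commands=[{"translation": [0, 0.1, 0], "twist": -0.02}, {"translation": [0, 0, 0], "twist": -0.02}, {"translation": [0, 0, 0], "twist": -0.02}, {"translation": [0, 0, 0], "twist": 0}])

```text
time: 17.85
ee_pos: [0.5204, -0.2075, 0.1151]
eef_rot: [0.699, 0.104, -0.104, -0.699]
ft_force: [1.7, 3.3, 4.3]
width: 0.0102
```

```bash
python3 look.py s9
```

```text
t 17.85 p [ 520.45 -207.51  115.07] yaw 0.2955 tilt 0.0001 [0.0001 0.    ] F [1.69 3.35 4.34] T [ 0.738 -0.314  0.105] w 10.15 j7 0.83
t 17.95 p [ 520.43 -207.54  115.07] yaw 0.296 tilt 0.0001 [0.0001 0.    ] F [0.6  2.58 5.19] T [ 0.697 -0.323  0.09 ] w 10.2 j7 0.83
tip [[352.6 469.3]]
collar [[364.1 284.1]]
hole [[354.6 356.6]]
```

>>> jog_arm(commands=[{"translation": [0, 0, 0], "twist": -0.02}, {"translation": [0, 0, 0], "twist": -0.02}, {"translation": [0, 0, 0], "twist": -0.01}, {"translation": [0, 0, 0], "twist": 0}, {"translation": [0, 0, 0], "twist": 0}])

```text
time: 18.45
ee_pos: [0.5205, -0.2075, 0.1151]
eef_rot: [0.702, 0.087, -0.087, -0.702]
ft_force: [0.7, 3.2, 4.6]
width: 0.0102
```

```bash
python3 - <<'E'
from bench import *
from h import *
import cv2
st(read_state())
a=cv2.imread("pics/s8_full.png")
im=camera("scene")["img"][:,:,::-1]; cv2.imwrite("pics/s10.png",im)
d=cv2.absdiff(cv2.GaussianBlur(im,(5,5),0),cv2.GaussianBlur(a,(5,5),0)).sum(2)[195:290,290:440]
print("diff",d.mean(),(d>60).sum()); st(read_state())
E
```

```text
t 18.45 p [ 520.46 -207.51  115.08] yaw 0.2462 tilt 0.0002 [0.0002 0.    ] F [0.68 3.22 4.63] T [ 0.761 -0.399  0.117] w 10.21 j7 0.79
diff 4.930245614035088 123
t 18.5 p [ 520.44 -207.5   115.06] yaw 0.2462 tilt 0.0001 [0.0001 0.    ] F [1.24 3.03 5.96] T [ 0.706 -0.285  0.123] w 10.26 j7 0.79
```

```bash
cat > lid.py <<'E'
from bench import *
from h import *
import cv2
st(read_state())
a=cv2.imread("pics/s8_full.png")
im=camera("scene")["img"][:,:,::-1]; cv2.imwrite("pics/lid.png",im)
d=cv2.absdiff(cv2.GaussianBlur(im,(5,5),0),cv2.GaussianBlur(a,(5,5),0)).sum(2)[195:290,290:440]
print("diff",d.mean(),(d>60).sum()); st(read_state())
E
```

>>> jog_arm(commands=[{"translation": [0, 0, 0], "twist": -0.02}, {"translation": [0, 0, 0], "twist": -0.02}, {"translation": [0, 0, 0], "twist": 0}, {"translation": [0, 0, 0], "twist": 0}])

```text
time: 18.9
ee_pos: [0.5205, -0.2075, 0.1151]
eef_rot: [-0.703, -0.073, 0.073, 0.703]
ft_force: [2.0, 3.3, 4.9]
width: 0.0104
```

```bash
python3 lid.py
```

```text
t 18.9 p [ 520.46 -207.47  115.07] yaw 0.2062 tilt 0.0002 [0.0002 0.0001] F [2.04 3.32 4.95] T [ 0.675 -0.378  0.102] w 10.36 j7 0.75
diff 6.06940350877193 238
t 18.95 p [ 520.46 -207.48  115.06] yaw 0.2063 tilt 0.0001 [0.0001 0.    ] F [1.89 3.95 4.72] T [ 0.734 -0.31   0.079] w 10.46 j7 0.75
```

Torque is steady at about 0.1 N·m, which matches the bolt spring, so I'll carry on.

>>> jog_arm(commands=[{"translation": [0, 0.1, 0], "twist": -0.02}, {"translation": [0, 0, 0], "twist": -0.02}, {"translation": [0, 0, 0], "twist": 0}, {"translation": [0, 0, 0], "twist": 0}])

```text
time: 19.35
ee_pos: [0.5205, -0.2074, 0.1151]
eef_rot: [0.705, 0.059, -0.058, -0.705]
ft_force: [0.8, 3.1, 6.3]
width: 0.0103
```

```bash
python3 lid.py
```

```text
t 19.35 p [ 520.47 -207.41  115.06] yaw 0.1658 tilt 0.0002 [ 0.0002 -0.    ] F [0.78 3.06 6.26] T [ 0.703 -0.391  0.149] w 10.27 j7 0.71
diff 7.355228070175438 362
t 19.4 p [ 520.47 -207.41  115.07] yaw 0.1658 tilt 0.0002 [ 0.0002 -0.    ] F [1.86 4.04 5.46] T [ 0.697 -0.322  0.115] w 10.34 j7 0.71
```

>>> jog_arm(commands=[{"translation": [0, 0, 0], "twist": -0.02}, {"translation": [0, 0, 0], "twist": -0.02}, {"translation": [0, 0, 0], "twist": 0}, {"translation": [0, 0, 0], "twist": 0}])

```text
time: 19.8
ee_pos: [0.5205, -0.2074, 0.1151]
eef_rot: [0.706, 0.044, -0.044, -0.706]
ft_force: [1.7, 3.5, 4.2]
width: 0.0103
```

```bash
python3 lid.py
```

```text
t 19.8 p [ 520.46 -207.44  115.1 ] yaw 0.1255 tilt 0.0002 [ 0.0002 -0.    ] F [1.67 3.54 4.21] T [ 0.725 -0.293  0.128] w 10.34 j7 0.68
diff 15.784070175438597 1184
t 19.85 p [ 520.43 -207.43  115.07] yaw 0.1255 tilt 0.0002 [0.0002 0.    ] F [1.55 3.61 6.59] T [ 0.684 -0.38   0.087] w 10.17 j7 0.68
```

View pics/lid.png

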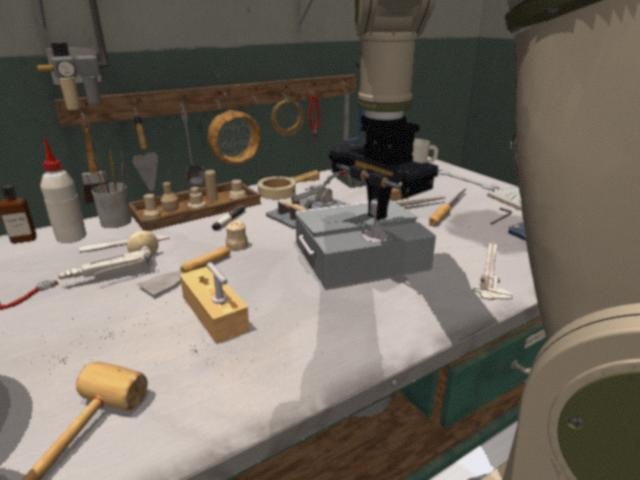

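>>> jog_arm(commands=[{"translation": [0, 0, 0], "twist": -0.01}, {"translation": [0, 0, 0], "twist": 0}, {"translation": [0, 0, 0], "twist": 0}, {"translation": [0, 0, 0], "twist": 0}, {"translation": [0, 0, 0], "twist": 0}, {"translation": [0, 0, 0], "twist": 0}, {"translation": [0, 0, 0], "twist": 0}, {"translation": [0, 0, 0], "twist": 0}, {"translation": [0, 0, 0], "twist": 0}, {"translation": [0, 0, 0], "twist": 0}, {"translation": [0, 0, 0], "twist": 0}, {"translation": [0, 0, 0], "twist": 0}, {"translation": [0, 0, 0], "twist": 0}, {"translation": [0, 0, 0], "twist": 0}, {"translation": [0, 0, 0], "twist": 0}, {"translation": [0, 0, 0], "twist": 0}])

```text
time: 21.45
ee_pos: [0.5205, -0.2074, 0.1151]
eef_rot: [0.706, 0.041, -0.041, -0.706]
ft_force: [0.9, 3.4, 5.0]
width: 0.0102
```

```bash
python3 lid.py
```

```text
t 21.45 p [ 520.47 -207.4   115.07] yaw 0.1157 tilt 0.0002 [0.0002 0.    ] F [0.91 3.42 5.  ] T [ 0.667 -0.377  0.109] w 10.15 j7 0.67
diff 34.32512280701754 2304
t 21.5 p [ 520.46 -207.43  115.09] yaw 0.1156 tilt 0.0002 [ 0.0002 -0.    ] F [1.69 2.41 5.09] T [ 0.689 -0.326  0.124] w 10.55 j7 0.67
```

View pics/lid.png

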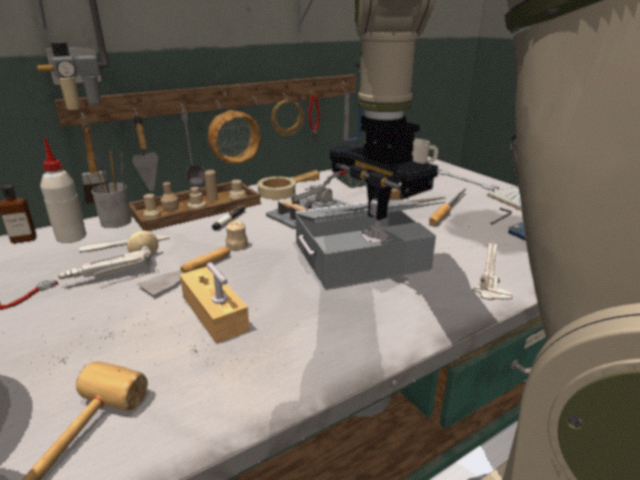

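>>> jog_arm(commands=[{"translation": [0, 0, 0], "twist": 0}, {"translation": [0, 0, 0], "twist": 0}, {"translation": [0, 0, 0], "twist": 0}, {"translation": [0, 0, 0], "twist": 0}])

```text
time: 21.9
ee_pos: [0.5205, -0.2075, 0.1151]
eef_rot: [0.706, 0.041, -0.041, -0.706]
ft_force: [0.9, 3.5, 5.6]
width: 0.0101
```

```bash
cp pics/lid.png pics/lid_a.png; python3 lid.py; python3 - <<'E'
from h import *
import cv2
a=cv2.imread("pics/lid_a.png");b=cv2.imread("pics/lid.png")
print(cv2.absdiff(cv2.GaussianBlur(a,(5,5),0),cv2.GaussianBlur(b,(5,5),0)).sum(2)[190:240,290:460].mean())
cv2.imwrite("pics/lid_z.png",cv2.resize(b[180:290,285:460],None,fx=4,fy=4,interpolation=cv2.INTER_CUBIC))
for t in (.2,.3,.42):
  print(t,((proj(S,place((.581,-.222,-.235),[[.095-.125*np.cos(t),s*.11,.075+.125*np.sin(t)] for s in (1,-1)]))-[285,180]+.5)*4).round(0).tolist())
E
```

```text
t 21.9 p [ 520.46 -207.45  115.11] yaw 0.1156 tilt 0.0003 [ 0.0003 -0.    ] F [0.9  3.49 5.63] T [ 0.674 -0.315  0.088] w 10.15 j7 0.67
diff 36.46512280701754 2389
t 21.95 p [ 520.47 -207.44  115.09] yaw 0.1156 tilt 0.0002 [ 0.0002 -0.    ] F [0.65 2.64 5.45] T [ 0.731 -0.358  0.138] w 10.21 j7 0.67
6.336941176470588
0.2 [[115.0, 180.0], [540.0, 119.0]]
0.3 [[113.0, 153.0], [539.0, 94.0]]
0.42 [[109.0, 120.0], [536.0, 63.0]]
```

View pics/lid_z.png

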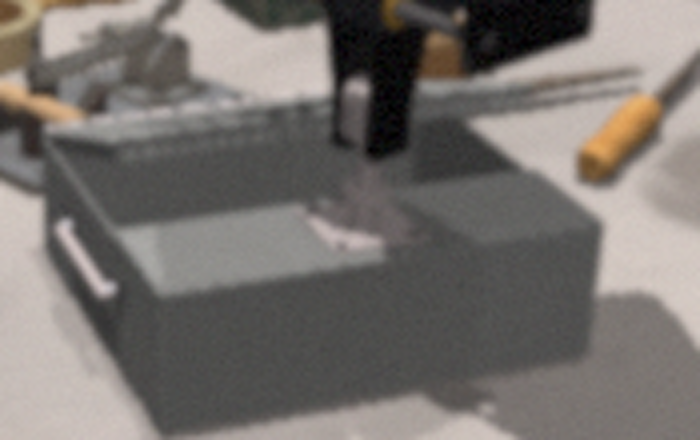

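>>> jog_arm(commands=[{"translation": [0, 0, 0], "twist": 0}, {"translation": [0, 0, 0], "twist": 0}, {"translation": [0, 0, 0], "twist": 0}, {"translation": [0, 0, 0], "twist": 0}, {"translation": [0, 0, 0], "twist": 0}])

```text
time: 22.45
ee_pos: [0.5204, -0.2074, 0.1151]
eef_rot: [0.706, 0.041, -0.041, -0.706]
ft_force: [1.0, 2.9, 4.5]
width: 0.0103
```

```bash
cp pics/lid.png pics/lid_b.png; python3 lid.py; python3 - <<'E'
from h import *
import cv2
A=[cv2.imread(f"pics/{n}.png")[195:240,290:370] for n in ("s8_full","lid_a","lid_b","lid")]
cv2.imwrite("pics/lid_z2.png",np.vstack([np.hstack([cv2.resize(x,None,fx=4.8,fy=4.8,interpolation=cv2.INTER_CUBIC) for x in A[i:i+2]]) for i in (0,2)]))
off=np.array([290,195])
for t in (.2,.3,.36,.42):
  print(t,((proj(S,place((.581,-.222,-.235),[[.095-.125*np.cos(t),.11,.075+.125*np.sin(t)],[.095,.11,.075]]))-off+.5)*4.8).round(0).tolist())
E
```

```text
t 22.45 p [ 520.44 -207.44  115.08] yaw 0.1155 tilt 0.0002 [ 0.0002 -0.    ] F [1.04 2.91 4.46] T [ 0.764 -0.335  0.1  ] w 10.33 j7 0.67
diff 38.664 2533
t 22.5 p [ 520.45 -207.44  115.06] yaw 0.1156 tilt 0.0002 [ 0.0002 -0.    ] F [1.74 3.13 5.25] T [ 0.712 -0.347  0.081] w 10.27 j7 0.67
0.2 [[114.0, 144.0], [26.0, 83.0]]
0.3 [[111.0, 112.0], [26.0, 83.0]]
0.36 [[109.0, 92.0], [26.0, 83.0]]
0.42 [[107.0, 73.0], [26.0, 83.0]]
```

View pics/lid_z2.png

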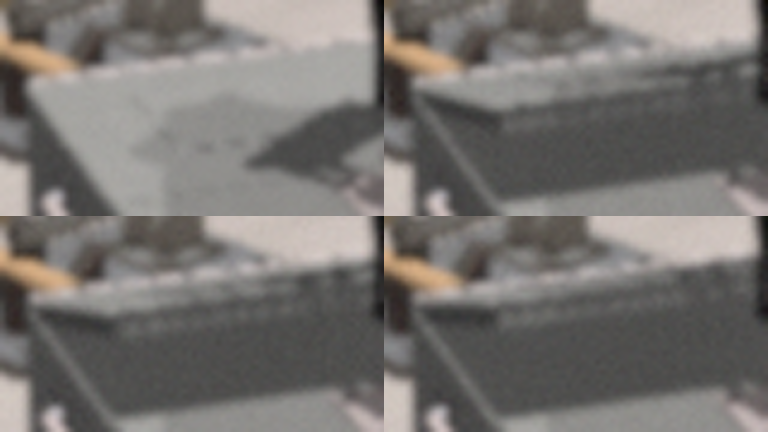

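>>> jog_arm(commands=[{"translation": [0, 0, 0], "twist": 0.03}, {"translation": [0, -0.05, 0], "twist": 0.05}, {"translation": [0, -0.05, 0], "twist": 0.06}, {"translation": [0, -0.05, 0], "twist": 0.06}, {"translation": [0, -0.05, 0], "twist": 0.06}, {"translation": [0, -0.05, 0], "twist": 0.06}, {"translation": [0, -0.05, 0], "twist": 0.06}, {"translation": [-0.1, -0.05, 0], "twist": 0.06}, {"translation": [0, -0.05, 0], "twist": 0.06}, {"translation": [0, -0.05, 0], "twist": 0.06}, {"translation": [0, -0.05, 0], "twist": 0.06}, {"translation": [0, -0.05, 0], "twist": 0.06}, {"translation": [0, -0.05, 0], "twist": 0.06}, {"translation": [0, -0.05, 0], "twist": 0.06}, {"translation": [0, -0.05, 0], "twist": 0.06}, {"translation": [0, -0.05, 0], "twist": 0.06}, {"translation": [0, -0.05, 0], "twist": 0.06}, {"translation": [0, 0, 0], "twist": 0.06}, {"translation": [0, 0, 0], "twist": 0.06}, {"translation": [0, 0, 0], "twist": 0}])

```text
time: 24.5
ee_pos: [0.5206, -0.2085, 0.1151]
eef_rot: [0.58, 0.404, -0.404, -0.58]
ft_force: [2.7, 2.1, 3.7]
width: 0.0099
```

```bash
python3 lid.py
```

```text
t 24.5 p [ 520.59 -208.45  115.11] yaw 1.2166 tilt 0.0001 [ 0.0008 -0.0002] F [2.67 2.08 3.66] T [ 0.502 -0.87  -0.006] w 9.9 j7 1.69
diff 49.95452631578947 3512
t 24.55 p [ 520.48 -208.43  115.07] yaw 1.2146 tilt 0.0001 [ 0.0006 -0.0001] F [2.88 1.95 3.42] T [ 0.617 -0.846 -0.034] w 10.48 j7 1.69
```

>>> jog_arm(commands=[{"translation": [0, 0, 0], "twist": 0.03}, {"translation": [0, 0, 0], "twist": 0.03}, {"translation": [0, 0, 0], "twist": 0.03}, {"translation": [0, 0, 0], "twist": 0.03}, {"translation": [0, 0, 0], "twist": 0.015}, {"translation": [0, 0, 0], "twist": 0}, {"translation": [0, 0, 0], "twist": 0}])

```text
time: 25.25
ee_pos: [0.5203, -0.2083, 0.1151]
eef_rot: [-0.552, -0.442, 0.442, 0.552]
ft_force: [1.7, 2.0, 5.2]
width: 0.0105
```

```bash
python3 lid.py
```

```text
t 25.25 p [ 520.25 -208.34  115.07] yaw 1.3515 tilt 0.0 [0. 0.] F [1.73 2.01 5.15] T [ 0.514 -0.643  0.005] w 10.47 j7 1.82
diff 50.45087719298245 3523
t 25.3 p [ 520.26 -208.27  115.05] yaw 1.3515 tilt 0.0 [-0.      0.0001] F [2.07 2.14 4.8 ] T [ 0.472 -0.703 -0.069] w 10.64 j7 1.82
```

>>> jog_arm(commands=[{"translation": [0, 0, 0], "twist": 0.015}, {"translation": [0, 0, 0], "twist": 0.015}, {"translation": [0, 0, 0], "twist": 0}])

```text
time: 25.6
ee_pos: [0.5202, -0.2083, 0.1151]
eef_rot: [-0.545, -0.451, 0.451, 0.545]
ft_force: [1.6, 1.4, 5.0]
width: 0.0101
```

```bash
python3 lid.py
```

```text
t 25.6 p [ 520.23 -208.28  115.06] yaw 1.3821 tilt 0.0001 [-0.0001  0.0001] F [1.62 1.4  4.99] T [ 0.446 -0.688 -0.055] w 10.14 j7 1.85
diff 50.61929824561403 3521
t 25.65 p [ 520.23 -208.29  115.02] yaw 1.3817 tilt 0.0 [-0.0001  0.    ] F [2.22 1.97 4.83] T [ 0.502 -0.587 -0.08 ] w 10.3 j7 1.85
```

>>> jog_arm(commands=[{"translation": [0, 0, 0], "twist": 0.015}, {"translation": [0, 0, 0], "twist": 0.01}, {"translation": [0, 0, 0], "twist": 0}])

```text
time: 25.95
ee_pos: [0.5202, -0.2083, 0.1151]
eef_rot: [-0.539, -0.457, 0.457, 0.539]
ft_force: [1.6, 1.4, 4.9]
width: 0.0102
```

```bash
python3 lid.py
```

```text
t 25.95 p [ 520.23 -208.34  115.06] yaw 1.4069 tilt 0.0 [-0.0001  0.    ] F [1.58 1.4  4.86] T [ 0.502 -0.624 -0.07 ] w 10.18 j7 1.87
diff 50.60659649122807 3539
t 26.0 p [ 520.19 -208.3   115.04] yaw 1.4066 tilt 0.0 [-0.0002  0.    ] F [2.44 0.96 4.96] T [ 0.51  -0.605 -0.061] w 10.05 j7 1.87
```

>>> jog_arm(commands=[{"translation": [0, 0, 0], "twist": 0.015}, {"translation": [0, 0, 0], "twist": 0.01}, {"translation": [0, 0, 0], "twist": 0}])

```text
time: 26.3
ee_pos: [0.5202, -0.2083, 0.115]
eef_rot: [-0.533, -0.464, 0.464, 0.534]
ft_force: [3.1, 1.9, 5.2]
width: 0.0102
```

```bash
python3 lid.py
```

```text
t 26.3 p [ 520.23 -208.28  115.05] yaw 1.4319 tilt 0.0001 [-0.0001  0.0001] F [3.12 1.89 5.21] T [ 0.497 -0.589 -0.038] w 10.19 j7 1.89
diff 50.512491228070175 3543
t 26.35 p [ 520.2  -208.31  115.03] yaw 1.4316 tilt 0.0001 [-0.0002  0.0001] F [1.55 1.57 4.6 ] T [ 0.536 -0.561 -0.058] w 9.98 j7 1.89
```

View pics/lid.png

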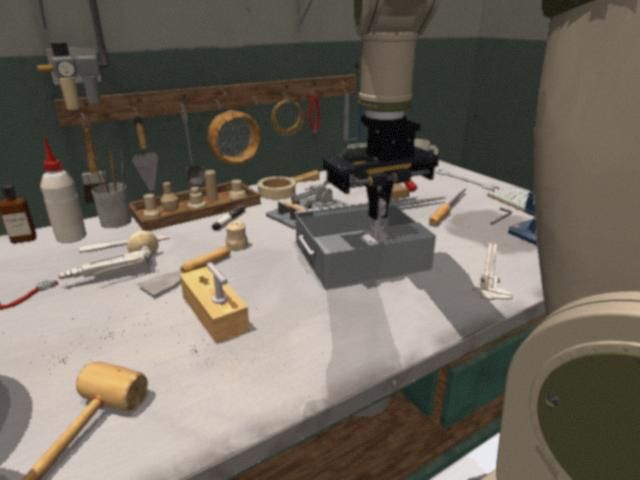

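>>> jog_arm(commands=[{"translation": [0, 0, 0], "twist": 0.015}, {"translation": [0, 0, 0], "twist": 0.01}, {"translation": [0, 0, 0], "twist": 0}])

```text
time: 26.65
ee_pos: [0.5203, -0.2083, 0.1151]
eef_rot: [-0.528, -0.471, 0.471, 0.528]
ft_force: [2.5, 2.0, 4.6]
width: 0.01
```

```bash
python3 lid.py
```

```text
t 26.65 p [ 520.27 -208.26  115.09] yaw 1.4568 tilt 0.0001 [-0.      0.0001] F [2.54 1.99 4.59] T [ 0.537 -0.651 -0.157] w 9.95 j7 1.92
diff 50.396 3529
t 26.7 p [ 520.24 -208.21  115.08] yaw 1.4566 tilt 0.0002 [-0.0001  0.0002] F [2.09 2.74 6.48] T [ 0.593 -0.664 -0.124] w 10.51 j7 1.92
```

>>> jog_arm(commands=[{"translation": [0, 0, 0], "twist": 0.015}, {"translation": [0, 0, 0], "twist": 0.01}, {"translation": [0, 0, 0], "twist": 0}])

```text
time: 27.0
ee_pos: [0.5203, -0.2082, 0.115]
eef_rot: [-0.522, -0.477, 0.477, 0.522]
ft_force: [3.1, 2.9, 5.7]
width: 0.0104
```

```bash
python3 lid.py
```

```text
t 27.0 p [ 520.28 -208.16  115.03] yaw 1.4818 tilt 0.0003 [0.     0.0003] F [3.1  2.85 5.71] T [ 0.613 -0.649 -0.123] w 10.43 j7 1.94
diff 50.235368421052634 3496
t 27.05 p [ 520.32 -208.13  115.07] yaw 1.4816 tilt 0.0003 [0.0001 0.0003] F [2.95 2.47 5.61] T [ 0.606 -0.715 -0.169] w 10.39 j7 1.94
```

>>> jog_arm(commands=[{"translation": [0.2, 0.2, 0.2], "twist": -0.04}, {"translation": [0, 0, 0.2], "twist": -0.03}, {"translation": [0, 0, 0], "twist": -0.022}, {"translation": [0, 0, 0], "twist": 0}])

```text
time: 27.45
ee_pos: [0.52, -0.2081, 0.1151]
eef_rot: [-0.543, -0.452, 0.453, 0.544]
ft_force: [1.3, 1.6, 2.6]
width: 0.01
```

```bash
python3 lid.py
```

```text
t 27.45 p [ 520.01 -208.12  115.13] yaw 1.3892 tilt -0.0001 [-0.001  0.   ] F [1.34 1.59 2.64] T [ 0.262 -0.222  0.014] w 10.02 j7 1.85
diff 50.53319298245614 3535
t 27.5 p [ 520.04 -208.1   115.12] yaw 1.3901 tilt -0.0001 [-0.001  0.   ] F [0.85 1.1  2.24] T [ 0.326 -0.206 -0.032] w 10.26 j7 1.85
```

>>> jog_arm(commands=[{"translation": [0, 0, 0.8], "twist": 0}, {"translation": [0, 0, 0.8], "twist": 0}, {"translation": [0, 0, 0], "twist": 0}])

```text
time: 27.8
ee_pos: [0.52, -0.208, 0.1167]
eef_rot: [-0.543, -0.453, 0.453, 0.543]
ft_force: [-0.3, 1.1, -1.8]
width: 0.0102
```

```bash
python3 lid.py
```

```text
t 27.8 p [ 520.02 -208.04  116.7 ] yaw 1.3901 tilt -0.0 [-0.001   0.0002] F [-0.32  1.1  -1.78] T [0.172 0.072 0.067] w 10.21 j7 1.85
diff 50.51256140350877 3542
t 27.85 p [ 520.07 -208.06  116.73] yaw 1.3901 tilt -0.0 [-0.0009  0.0001] F [-0.68  0.73 -0.85] T [ 0.135  0.023 -0.002] w 10.24 j7 1.85
```

>>> jog_arm(commands=[{"translation": [0, 0, 0.7], "twist": 0}, {"translation": [0, 0, 0.7], "twist": 0}, {"translation": [0, 0, 0.6], "twist": 0}, {"translation": [0, 0, 0], "twist": 0}])

```text
time: 28.25
ee_pos: [0.5205, -0.2081, 0.1192]
eef_rot: [0.543, 0.453, -0.453, -0.543]
ft_force: [0.2, 0.3, -1.6]
width: 0.01
```

```bash
python3 lid.py
```

```text
t 28.25 p [ 520.53 -208.14  119.16] yaw 1.39 tilt -0.0 [ 0.0002 -0.    ] F [ 0.15  0.26 -1.65] T [ 0.076 -0.014  0.028] w 10.01 j7 1.85
diff 50.47501754385965 3542
t 28.3 p [ 520.52 -208.1   119.12] yaw 1.39 tilt 0.0 [0.0001 0.    ] F [-0.08  0.65 -1.87] T [0.017 0.013 0.002] w 9.8 j7 1.85
```

>>> jog_arm(commands=[{"translation": [0, 0, 1.5], "twist": 0}, {"translation": [0, 0, 1.5], "twist": 0}, {"translation": [0, 0, 1.5], "twist": 0}, {"translation": [0, 0, 1.5], "twist": 0}, {"translation": [0, 0, 2], "twist": 0}, {"translation": [0, 0, 2], "twist": 0}, {"translation": [0, 0, 2], "twist": 0}, {"translation": [0, 0, 3], "twist": 0}, {"translation": [0, 0, 5], "twist": 0}, {"translation": [0, 0, 8], "twist": 0}, {"translation": [0, 0, 8], "twist": 0}, {"translation": [0, 0, 8], "twist": 0}, {"translation": [0, 0, 8], "twist": 0}, {"translation": [0, 0, 0], "twist": 0}, {"translation": [0, 0, 0], "twist": 0}])

```text
time: 29.8
ee_pos: [0.5205, -0.208, 0.1711]
eef_rot: [0.543, 0.453, -0.453, -0.543]
ft_force: [-0.0, 0.4, -1.5]
width: 0.0103
```

```bash
python3 lid.py; python3 - <<'E'
import cv2
b=cv2.imread("pics/lid.png")
cv2.imwrite("pics/lid_z3.png",cv2.resize(b[150:290,300:440],None,fx=4.2,fy=4.2,interpolation=cv2.INTER_CUBIC))
E
```

```text
t 29.8 p [ 520.55 -208.02  171.14] yaw 1.39 tilt 0.0002 [0.0004 0.0001] F [-0.01  0.4  -1.45] T [-0.014  0.025 -0.013] w 10.35 j7 1.82
diff 51.47087719298246 3597
t 29.85 p [ 520.39 -207.89  170.82] yaw 1.3902 tilt 0.0002 [-0.0003  0.0002] F [-0.03 -0.59 -0.52] T [0.006 0.031 0.   ] w 9.76 j7 1.82
```

View pics/lid_z3.png

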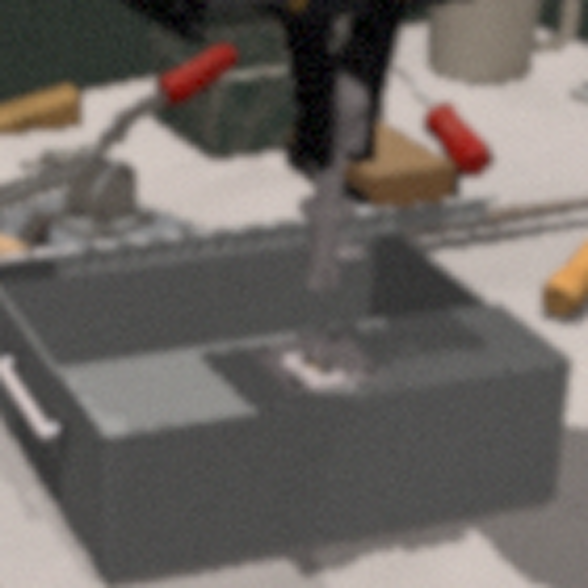

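>>> jog_arm(commands=[{"translation": [2, 10, 0], "twist": 0.01}, {"translation": [4, 18, 0], "twist": 0.016}, {"translation": [5, 22, 0], "twist": 0.017}, {"translation": [5, 22, 0], "twist": 0.017}, {"translation": [5, 22, 0], "twist": 0.017}, {"translation": [5, 22, 0], "twist": 0.017}, {"translation": [5, 22, 0], "twist": 0.017}, {"translation": [5, 22, 0], "twist": 0.017}, {"translation": [5, 22, 0], "twist": 0.017}, {"translation": [5, 22, 0], "twist": 0.017}, {"translation": [5, 22, 0], "twist": 0.017}, {"translation": [5, 22, 0], "twist": 0.017}, {"translation": [5, 22, 0], "twist": 0.017}, {"translation": [4, 20, 0], "twist": 0.017}, {"translation": [3, 13, 0], "twist": 0.007}, {"translation": [0.2, 6, 0], "twist": 0}, {"translation": [0, 0, 0], "twist": 0}, {"translation": [0, 0, 0], "twist": 0}, {"translation": [0, 0, 0], "twist": 0}])

```text
time: 31.75
ee_pos: [0.5887, 0.0996, 0.1712]
eef_rot: [-0.486, -0.513, 0.513, 0.486]
ft_force: [-0.2, 0.0, -1.1]
width: 0.0102
```

```bash
python3 - <<'E'
from bench import *
from h import *
import cv2
st(read_state())
im=camera("scene")["img"][:,:,::-1]; cv2.imwrite("pics/s11_full.png",im)
cv2.imwrite("pics/s11.png",cv2.resize(im[190:310,150:270],None,fx=5,fy=5,interpolation=cv2.INTER_CUBIC))
t=camera("top")["img"][:,:,::-1]; cv2.imwrite("pics/t11.png",cv2.resize(t[190:300,300:420],None,fx=5,fy=5,interpolation=cv2.INTER_CUBIC))
s=read_state();st(s);p=s['ee_pos']
for l,P in (("tip",p+[0,0,-.061]),("collar",p+[0,0,-.0225]),("hole",np.array([.5893,.1011,.046])),("holeT",np.array([.5887,.1013,.046]))): print(l,((proj(S,P)-[150,190]+.5)*5-.5).round(1))
E
```

```text
t 31.75 p [588.72  99.65 171.16] yaw 1.6252 tilt -0.0003 [ 0.0001 -0.0003] F [-0.24  0.01 -1.09] T [-0.034 -0.015  0.016] w 10.22 j7 1.49
t 31.85 p [588.71 100.02 171.15] yaw 1.6256 tilt -0.0 [0.0001 0.    ] F [-0.26  0.1  -0.78] T [ 0.033  0.049 -0.008] w 9.88 j7 1.49
tip [[254.2 281.2]]
collar [[240.3 173.1]]
hole [[272.4 450.7]]
holeT [[272.4 451.7]]
```

View pics/s11.png

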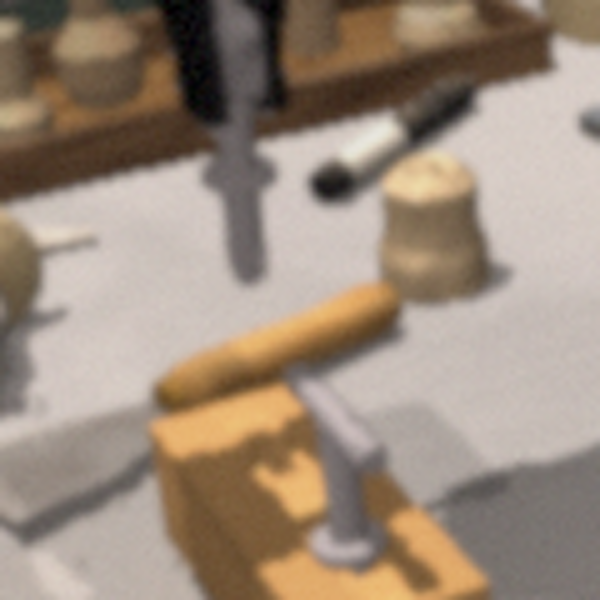

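View pics/t11.png

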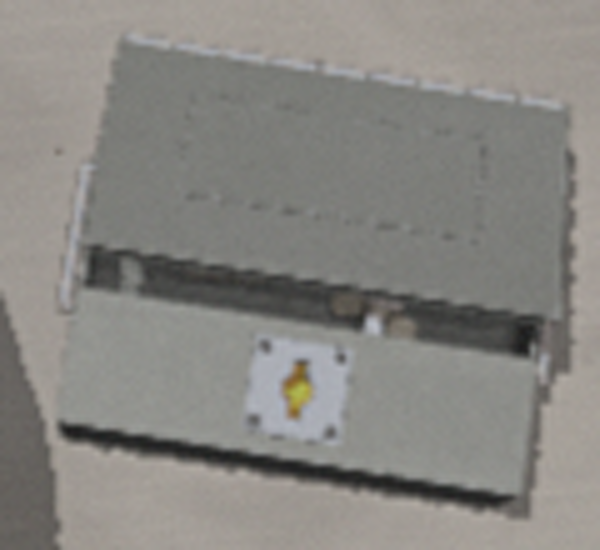

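>>> jog_arm(commands=[{"translation": [0, 0.4, -12], "twist": 0}, {"translation": [0, 0, -14], "twist": 0}, {"translation": [0, 0, -14], "twist": 0}, {"translation": [0, 0, -10], "twist": 0}, {"translation": [0, 0, -5], "twist": 0}, {"translation": [0, 0, 0], "twist": 0}, {"translation": [0, 0, 0], "twist": 0}])

```text
time: 32.55
ee_pos: [0.5889, 0.1014, 0.1163]
eef_rot: [0.486, 0.514, -0.514, -0.486]
ft_force: [0.5, -0.2, -1.3]
width: 0.0101
```

```bash
python3 - <<'E'
from bench import *
from h import *
import cv2
a=cv2.imread("pics/t_box.png"); b=cv2.imread("pics/t11.png")
print("plate diff",cv2.absdiff(a[350:430,265:335],b[350:430,265:335]).mean())
st(read_state())
im=camera("scene")["img"][:,:,::-1]
cv2.imwrite("pics/s12.png",cv2.resize(im[210:310,150:270],None,fx=6,fy=6,interpolation=cv2.INTER_CUBIC))
s=read_state();st(s);p=s['ee_pos']
for l,P in (("tip",p+[0,0,-.061]),("collar",p+[0,0,-.0225]),("hole",np.array([.5893,.1011,.046]))): print(l,((proj(S,P)-[150,210]+.5)*6-.5).round(1))
E
```

```text
plate diff 12.24672619047619
t 32.55 p [588.94 101.41 116.3 ] yaw 1.627 tilt 0.0001 [0.0004 0.0002] F [ 0.51 -0.21 -1.3 ] T [ 0.026  0.002 -0.013] w 10.1 j7 1.5
t 32.6 p [589.1  101.41 116.57] yaw 1.6269 tilt 0.0003 [0.0009 0.0003] F [ 0.64 -0.69 -1.23] T [0.049 0.011 0.023] w 9.96 j7 1.5
tip [[322.3 392.3]]
collar [[306.5 270.7]]
hole [[326.9 421. ]]
```

View pics/s12.png

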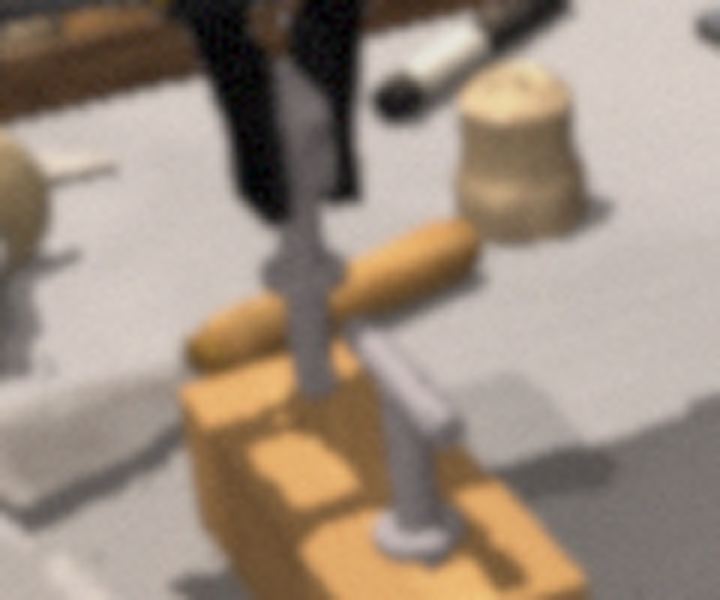

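>>> jog_arm(commands=[{"translation": [-0.2, -0.2, -3], "twist": 0}, {"translation": [0, 0, -3], "twist": 0}, {"translation": [0, 0, -3], "twist": 0}, {"translation": [0, 0, -2], "twist": 0}, {"translation": [0, 0, -2], "twist": 0}, {"translation": [0, 0, 0], "twist": 0}, {"translation": [0, 0, 0], "twist": 0}])

```text
time: 33.3
ee_pos: [0.5885, 0.1012, 0.103]
eef_rot: [0.486, 0.514, -0.514, -0.486]
ft_force: [0.1, -1.4, -1.8]
width: 0.0105
```

```bash
python3 -c "
from bench import *
from h import *
st(read_state())"
```

```text
t 33.3 p [588.52 101.17 103.03] yaw 1.627 tilt 0.0001 [-0.      0.0001] F [ 0.08 -1.36 -1.8 ] T [-0.028  0.048 -0.032] w 10.53 j7 1.51
```

>>> jog_arm(commands=[{"translation": [0, 0, -1.5], "twist": 0}, {"translation": [0, 0, -1.5], "twist": 0}, {"translation": [0, 0, -1.5], "twist": 0}, {"translation": [0, 0, -1.5], "twist": 0}, {"translation": [0, 0, 0], "twist": 0}])

```text
time: 33.8
ee_pos: [0.5884, 0.1012, 0.0968]
eef_rot: [-0.486, -0.514, 0.514, 0.486]
ft_force: [0.1, 0.2, -1.0]
width: 0.0101
```

```bash
python3 -c "
from bench import *
from h import *
st(read_state())"
```

```text
t 33.8 p [588.36 101.17  96.76] yaw 1.627 tilt -0.0 [-0.0004 -0.    ] F [ 0.07  0.2  -1.02] T [ 0.036 -0.026 -0.028] w 10.06 j7 1.51
```

Tip is about 10 mm into the hole and the wings have entered with no contact force. I'll lower it on to its collar.

>>> jog_arm(commands=[{"translation": [0.2, 0, -3], "twist": 0}, {"translation": [0, 0, -4], "twist": 0}, {"translation": [0, 0, -4], "twist": 0}, {"translation": [0, 0, -4], "twist": 0}, {"translation": [0, 0, -4], "twist": 0}, {"translation": [0, 0, -3], "twist": 0}, {"translation": [0, 0, -1.5], "twist": 0}, {"translation": [0, 0, 0], "twist": 0}, {"translation": [0, 0, 0], "twist": 0}])

```text
time: 34.7
ee_pos: [0.5888, 0.1012, 0.0736]
eef_rot: [0.486, 0.514, -0.514, -0.486]
ft_force: [0.2, -1.1, -1.4]
width: 0.01
```

```bash
python3 -c "
from bench import *
from h import *
st(read_state())"
```

```text
t 34.7 p [588.77 101.16  73.64] yaw 1.627 tilt 0.0001 [0.0001 0.0001] F [ 0.17 -1.06 -1.41] T [0.015 0.048 0.028] w 10.01 j7 1.52
```

>>> jog_arm(commands=[{"translation": [0, 0, -1], "twist": 0}, {"translation": [0, 0, -1], "twist": 0}, {"translation": [0, 0, -0.5], "twist": 0}, {"translation": [0, 0, 0], "twist": 0}])

```text
time: 35.1
ee_pos: [0.5888, 0.1013, 0.0711]
eef_rot: [0.486, 0.514, -0.514, -0.486]
ft_force: [0.1, 0.9, -0.9]
width: 0.0099
```

```bash
python3 -c "
from bench import *
from h import *
st(read_state())"
```

```text
t 35.1 p [588.79 101.27  71.12] yaw 1.6271 tilt 0.0002 [0.0002 0.0002] F [ 0.07  0.89 -0.88] T [ 0.085  0.022 -0.103] w 9.91 j7 1.52
```

>>> jog_arm(commands=[{"translation": [0, 0, -0.3], "twist": 0}, {"translation": [0, 0, -0.3], "twist": 0}, {"translation": [0, 0, 0], "twist": 0}])

```text
time: 35.4
ee_pos: [0.589, 0.1014, 0.0709]
eef_rot: [0.486, 0.514, -0.514, -0.486]
ft_force: [-0.6, -0.8, 4.5]
width: 0.0104
```

```bash
python3 -c "
from bench import *
from h import *
st(read_state())"
```

```text
t 35.4 p [589.03 101.42  70.9 ] yaw 1.6272 tilt 0.0005 [0.0008 0.0005] F [-0.63 -0.78  4.46] T [ 0.182  0.149 -0.009] w 10.4 j7 1.52
```

>>> jog_arm(commands=[{"translation": [0, 0, 0], "twist": 0}, {"translation": [0, 0, 0], "twist": 0}, {"translation": [0, 0, 0], "twist": 0}, {"translation": [0, 0, 0], "twist": 0}, {"translation": [0, 0, 0], "twist": 0}, {"translation": [0, 0, 0], "twist": 0}, {"translation": [0, 0, 0], "twist": 0}, {"translation": [0, 0, 0], "twist": 0}], grip=0)

```text
time: 36.2
ee_pos: [0.5887, 0.1012, 0.0704]
eef_rot: [-0.486, -0.514, 0.514, 0.486]
ft_force: [-0.8, 0.3, -0.4]
width: 0.0661
```

```bash
python3 - <<'E'
from bench import *
from h import *
import cv2
st(read_state())
im=camera("scene")["img"][:,:,::-1]
cv2.imwrite("pics/s13.png",cv2.resize(im[210:310,150:270],None,fx=6,fy=6,interpolation=cv2.INTER_CUBIC))
E
```

```text
t 36.2 p [588.66 101.19  70.4 ] yaw 1.627 tilt 0.0001 [-0.0001  0.0001] F [-0.81  0.33 -0.37] T [0.028 0.017 0.035] w 66.07 j7 1.52
```

View pics/s13.png

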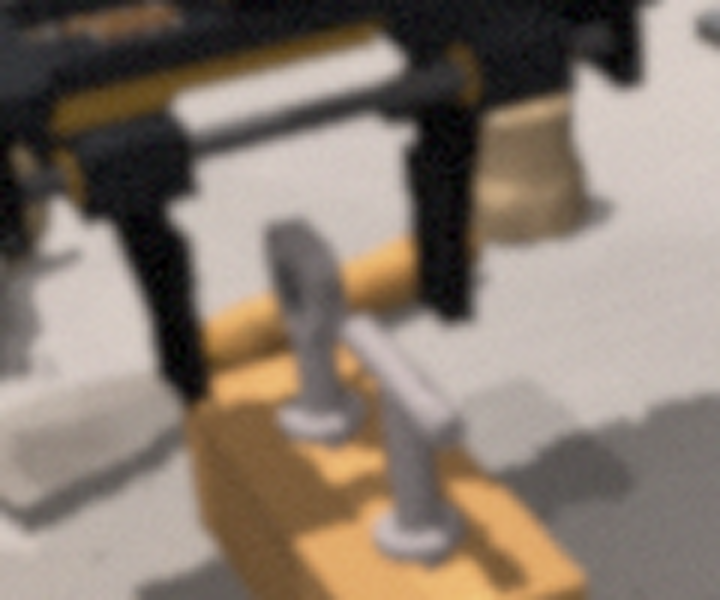

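The key stands upright on its collar at crop (318,415), and the fingers are clear at (185,390) and (450,310). Now I'll rise straight up.

>>> jog_arm(commands=[{"translation": [0, 0, 4], "twist": 0}, {"translation": [0, 0, 8], "twist": 0}, {"translation": [0, 0, 14], "twist": 0}, {"translation": [0, 0, 18], "twist": 0}, {"translation": [0, 0, 18], "twist": 0}, {"translation": [0, 0, 18], "twist": 0}, {"translation": [0, 0, 18], "twist": 0}, {"translation": [0, 0, 18], "twist": 0}, {"translation": [0, 0, 18], "twist": 0}, {"translation": [-20, 30, 10], "twist": 0}, {"translation": [-20, 30, 0], "twist": 0}, {"translation": [-20, 30, 0], "twist": 0}, {"translation": [-20, 30, 0], "twist": 0}, {"translation": [-20, 30, 0], "twist": 0}, {"translation": [0, 0, 0], "twist": 0}, {"translation": [0, 0, 0], "twist": 0}, {"translation": [0, 0, 0], "twist": 0}])

```text
time: 37.95
ee_pos: [0.4895, 0.25, 0.2152]
eef_rot: [0.486, 0.514, -0.513, -0.486]
ft_force: [-0.2, -0.4, -0.7]
width: 0.0872
```

```bash
python3 - <<'E'
from bench import *
from h import *
import cv2
st(read_state())
im=camera("scene")["img"][:,:,::-1]; t=camera("top")["img"][:,:,::-1]
cv2.imwrite("pics/s14.png",im); cv2.imwrite("pics/t14.png",t)
a=cv2.imread("pics/top0.png")
z=lambda x,u0,u1,v0,v1:cv2.resize(x[v0:v1,u0:u1],(300,300),interpolation=cv2.INTER_CUBIC)
cv2.imwrite("pics/cmp14.png",np.vstack([np.hstack([z(x,344,374,253,283),z(x,210,260,230,280)]) for x in (a,t)]))
E
```

```text
t 37.95 p [489.52 250.   215.19] yaw 1.6253 tilt 0.0001 [0.001  0.0001] F [-0.18 -0.42 -0.69] T [0.033 0.02  0.046] w 87.17 j7 1.12
```

View pics/cmp14.png

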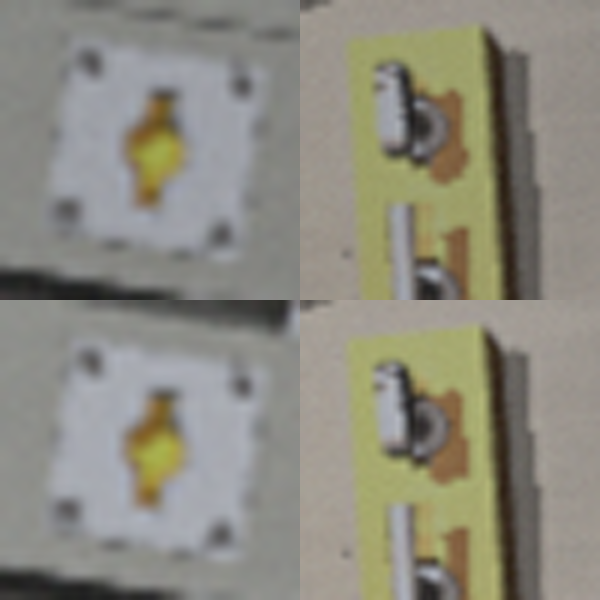

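View pics/s14.png

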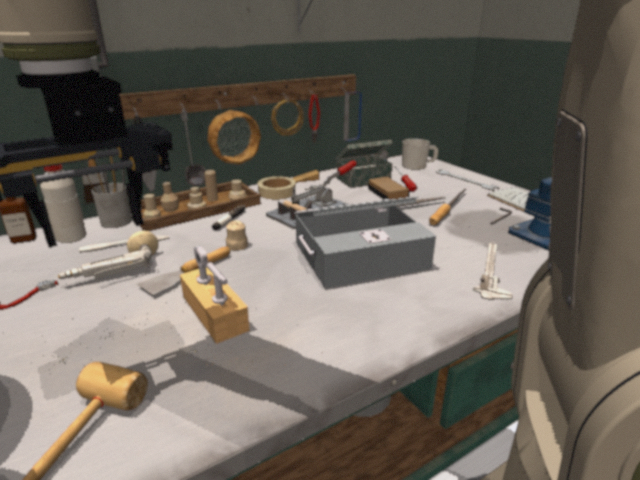

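```bash
python3 -c "
from bench import *
print(close_job())
from h import *
st(read_state())"
```

```text
the job is handed in; nothing more can be done
None
the job is handed in; nothing more can be done
```

I carried out the whole job and handed it in at about 38 s of the 72 s allowed. No verdict was reported.

- **Insertion:** I took the oval-bow key from the back hole and put it in the lock without side contact. I felt the seat at about 4 N.
- **Opening:** I turned it clockwise about 1.22 rad. The bolt spring showed as a steady torque of about 0.1 N·m, and I stopped when the lid sprang up. I did not feel a separate torque rise at the hard stop, so I did not press on to it.
- **Return:** I turned it back until I felt the home stop at about 0.15 N·m, drew it out freely and lowered it into its own hole. It seated on its collar at about 5 N.

**Last checks, from the final pictures:**
- The lid is up; its front edge read about 0.37 rad and was still rising when last measured.
- The keyhole and brass plug look the same as at the start.
- The key stands upright in its own hole, where it was in the first picture.
- The other key, scraper, core and calliper appear unmoved by eye; I did not measure them.
- The hand is clear and open.

**One disagreement:** the home stop came about 0.04 rad further round than the camera-based box angle plus the key's play predicted. The key probably shifted slightly in the grip, or my angle estimate was off. I allowed for this when drawing the key out and when putting it back.

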